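# Tip the pail of paper rolls into the tote

### The arm

A 6-joint arm with a two-finger parallel gripper is mounted at the origin on the work surface. World frame = base frame: x ahead of the robot, y to its left, z up, the work surface at z = 0. Lengths are in mm, angles in degrees, forces in N, time in s.
With the tool pointing down it reaches from about 300 to 850 mm from the base axis. Payload 4.2 kg.
Tool frame: the origin (TCP) lies on the mounting face of the last link; the fingertips stand 191 mm ahead of it and the grasp point (between the pads) lies 172 mm ahead of it; z points along the fingers, y is the direction in which the jaws open and shut (so a half turn about z gives the same grasp; the last joint's range is limited). The gripper opens to 91 mm and grips with 3 to 60 N. Pads are 32 mm wide; open, the fingers measure 118 mm over their backs; the gripper's body (76 mm by 178 mm) begins 60 mm behind the grasp point.
Start: joints at [72.25, 18.312, 89.639, -0, 72.044, -1.146], TCP at [164.309, 551.022, 404.776] pointing down, gripper open.
Joint ranges: [-177.97, 177.97], [-48.28, 115.42], [12.27, 149.76], [-77.06, 257.06], [2.81, 150.46], [-146.56, 146.56]. Speed limits (degrees/s): [147.25, 147.25, 180, 180, 180, 180].

### API

Orientations are given as [roll, pitch, yaw] about the fixed x, y, z axes, in that order (R = Rz(yaw) Ry(pitch) Rx(roll)).
In Python, from workcell import env gives the robot as it stands.
- The arm moves only by the shell command python3 -m handwheel 'ROWS' [FORCE]. ROWS is JSON, a list of rows, each an object with "gripper": the opening in per cent of the stroke, from 0 (shut) to 100 (fully open); "travel": the shift along the tool's x, y, z in m, a list of three; "twist": the turn about the tool's z in rad. In form: [{"gripper": gripper, "travel": [x, y, z], "twist": twist}, ...]. A call has 1 to 5 rows; each row shifts and turns the commanded pose from where the row before left it, along the tool's axes as they then stand; what a row does not reach is not made up. A row lasts 1/12 s, in which the tool goes at most 41.7 mm and 7.16 degrees, less where a joint would pass 70% of its speed; a pose out of reach is approached as far as the arm can. A call with a gripper value outside its range is refused whole. The fingers move at their own pace and stop on an object; FORCE is the grip in N (left out, the last holds). Time passes only in rows, so rows that do not move let the fingers close. It gives the time, the measured TCP pose, the force and the opening at its end, in the units of the state.
- env.state(): the state, without advancing time (a new reading comes with each control period).
- env.grab_frame(name): name is "side" or "top" or "wrist"; returns a dict with "frame" (480x640x3 uint8, red, green, blue), "intrinsics" (3x3 intrinsics, pixels), "k1" (the pictures are not rectified: a ray, as slopes to the right and down, at radius r is drawn at 1 + k1 r^2 times it, then the intrinsics apply), "extrinsics" (4x4, takes a point from camera to world coordinates). Camera axes: x right, y down, z forward; pixel columns grow to the right and rows downward; lengths in mm; the calibration is good to about 2 mm. A picture is of the moment at which its call begins. There is no depth.
- env.job_done(): hands the job in, once; it reports no verdict.
Trained networks look in the newest picture that a camera, given by its name, has taken for a name from the list of things; names that differ only in an ending like _2 or _b are one class to them, and where a whole thing is asked for, a point or a joint stands for the part that bears it (a point fixed in the world has none). Each returns a list of dicts, best first, with "confidence" (0 to 1); they miss things now and then, are a little off and sometimes report something else, mostly with a low value. They report only what shows in the picture. A call takes as long as a camera call.
- env.trace(camera, thing): "pixels" (480x640 bool, what is visible of it) and "uv" ([column, row] in pixels, amid what is visible of it).
- env.pinpoint(camera, thing): "uv" ([column, row] in pixels: a listed point, or the origin of a listed thing).
The state is a dict: "time_s": time; "qpos": joint angles; "qvel": joint speeds; "effort": joint torques, N m; "ee_pos": TCP position; "ee_rot": TCP orientation; "force": force on the tool from outside, world axes, zero at the start; "torque": the same for the moment, N m; "gripper_width": finger opening in mm.
Only numpy, scipy, OpenCV 4.12 (cv2) and the standard library are available. Lean on these libraries where they do the work, as an engineer would, in place of code of your own. Each camera call takes 0.05 s, during which the arm holds its last target. There are 200 camera calls.

### The job

Empty the pail of paper rolls into the teal tote: carry the pail by its bail onto the carton, stand it there on the tipping spot by the tote with its grip tab turned away from the tote, and let go. Then take the tab at its bottom rim and tip the pail so that all three rolls go into the tote, and stand the empty pail upright on the same spot again. Leave the pot, the stapler and the roll of tape that stand around as they are.

Things in the scene. Friction and masses are not known exactly. Their poses are not given: they have to be found in the camera images.
- pail: open round aluminium pail, loose, 124 mm across at the foot, flaring straight to 184 mm at the mouth, 115 mm high, wall 4 mm, floor 5 mm thick, about 0.35 kg empty, holding three paper rolls. Origin: centre of its underside; z up. Its -x side carries the upright grip tab at the bottom rim, so it pours over its +x side, once tipped well past 90 degrees; the bail is hinged across it, along y, in stiff pivots 104 mm up
- pail_centre (a point): centre of the pail half-way up (57.5 mm above its underside), axes as the pail
- bail: wire bail of the pail with a round wooden hand grip; origin on its hinge line, axis of the hinge along y, its z points from the hinge to the hand grip. It swings up to 1.2 rad to either side of upright and stays, with light friction, where it is left; at the start it may lean up to 0.9 rad either way
- bail_grip (a point): middle of the bail's hand grip: a wooden bar 16 mm thick, 70 mm long along y, 85 mm from the hinge line
- tab: flat steel grip tab fixed to the pail's bottom rim on its -x side: a plate standing upright and pointing radially outward, 10 mm thick (along y), 26 mm high (8 to 34 mm above the pail's underside), reaching out to 122 mm from the pail's axis. The flaring wall above it is in the way of a gripper that comes straight down: come in tilted some 30 to 45 degrees, from outside. Origin at its root on the wall
- tab_grip (a point): point on the tab to grip: 104 mm from the pail's axis, 21 mm above its underside; axes as the pail
- carton: closed sturdy cardboard carton, fixed, 240 mm (x) by 160 mm (y) by 100 mm high; origin under its centre; the tote stands against its +y side. A pail standing on it at tip_spot has its foot 6 mm from the tote-side edge
- tip_spot (a point): point on top of the carton (100 mm up), 12 mm from the middle towards the tote: where the pail's underside centre should stand for tipping; y points to the tote
- tote: open teal storage tote, fixed, 240 mm (x) by 230 mm (y) outside, 85 mm high, walls and floor 4 mm; its centre lies 207 mm from the carton's centre along the carton's y; axes as the carton
- tote_floor (a point): centre of the tote's inner floor, 4 mm up
- roll0_centre (a point): centre of a white paper roll, solid, 42 mm across, 60 mm long (along its y), 55 g; three of them lie in the pail at the start
- roll1_centre (a point): centre of a white paper roll, solid, 42 mm across, 60 mm long (along its y), 55 g; three of them lie in the pail at the start
- roll2_centre (a point): centre of a white paper roll, solid, 42 mm across, 60 mm long (along its y), 55 g; three of them lie in the pail at the start
- pot: terracotta cup-shaped pot, 100 mm across, 90 mm high, no handle; origin under its centre; a bystander. It may change places with the pail
- tape: wide roll of amber parcel tape lying flat, 100 mm across, 48 mm high; origin under its centre; a bystander
- stapler: black desk stapler, 140 mm long, 52 mm high; origin under its centre; a bystander

How it is judged:
By the outcome, as a careful person would: the job done as asked, in the order asked, and still so for the second after the job is handed in, with the robot touching nothing.
It also fails if it takes over 72 s, if anything falls off the work surface, if the arm or the gripper's body presses on something with over 40 N, if the wrist force passes 120 N, or if a joint passes its speed limit or range.

## Working session

There is one attempt and no reset: what is moved stays moved. The work goes in short steps, Python scripts to look and compute and a shell command to move; the robot and the scene stay as the last step left them, time stands still between calls to the robot, and variables do not carry over. Pictures are saved under pics/ and viewed, about 8 in all and at most 12, crops included, and the job is handed in when it is done.

```bash
ls; mkdir -p pics; cat > h.py <<'E'
import numpy as np, cv2
from scipy.spatial.transform import Rotation as Ro
from scipy.optimize import least_squares
from workcell import env
def ray(f,uv):
    K=np.array(f["intrinsics"]);k1=f["k1"];E=np.array(f["extrinsics"])
    p=cv2.undistortPoints(np.array([[uv]],float),K,np.array([k1,0,0,0,0.]),)[0,0]
    d=E[:3,:3]@np.array([p[0],p[1],1]);return E[:3,3],d/np.linalg.norm(d)
def atz(f,uv,z):
    o,d=ray(f,uv);return o+d*(z-o[2])/d[2]
def tri(rs):
    A=sum(np.eye(3)-np.outer(d,d) for o,d in rs);b=sum((np.eye(3)-np.outer(d,d))@o for o,d in rs)
    x=np.linalg.solve(A,b);return x,max(np.linalg.norm((np.eye(3)-np.outer(d,d))@(x-o)) for o,d in rs)
def proj(f,P):
    E=np.linalg.inv(np.array(f["extrinsics"]));K=np.array(f["intrinsics"])
    return cv2.projectPoints(np.array([P],float),cv2.Rodrigues(E[:3,:3])[0],E[:3,3],K,np.array([f["k1"],0,0,0,0.]))[0][0,0]
def save(f,n): cv2.imwrite("pics/"+n,np.ascontiguousarray(f["frame"][...,::-1]))
E
python3 - <<'E'
from h import *
np.set_printoptions(precision=1,suppress=True)
F={c:env.grab_frame(c) for c in("side","top")}
im=np.hstack([F["top"]["frame"],F["side"]["frame"]]); 
for c in F: save(F[c],c+"0.png")
for t in ["pail","pail_centre","bail","bail_grip","tab","tab_grip","carton","tip_spot","tote","tote_floor","pot","tape","stapler"]:
    r={}
    for c in F:
        q=env.pinpoint(c,t)
        if q: r[c]=(q[0]["uv"],q[0]["confidence"])
    s=" ".join(f"{c}:{np.array(v[0])} {v[1]:.2f}" for c,v in r.items())
    if len(r)==2:
        x,e=tri([ray(F[c],r[c][0]) for c in r]); s+=f" -> {x} e{e:.1f}"
    print(t,s)
print(env.state()["ee_pos"],env.state()["ee_rot"],env.state()["time_s"])
E
```

```text
pics
pail side:[390.8 340.1] 0.86 top:[423.7 195.7] 0.97 -> [ 635.1 -273.     8.1] e0.6
pail_centre side:[397.5 327.3] 0.83 top:[427.7 194.9] 0.63 -> [ 638.  -273.6   63.4] e10.1
bail side:[398.4 317.1] 0.73 top:[453.2 190.5] 0.71 -> [ 624.9 -309.5  162.9] e2.6
bail_grip side:[392.2 309.2] 0.67 top:[453.8 193.2] 0.90 -> [ 612.  -302.7  190.5] e0.3
tab side:[386.7 354.5] 0.49 top:[440.5 210.6] 0.48 -> [ 601.2 -314.9   16.6] e7.0
tab_grip side:[379.8 371.9] 0.57 top:[457.8 217.2] 0.61 -> [ 576.  -357.6   16.1] e0.8
carton side:[322.3 255.6] 0.85 top:[296.3 233.7] 0.90 -> [540.9  56.7  13.8] e1.0
tip_spot side:[324.4 231.9] 0.67 top:[291.5 226.7] 0.70 -> [550.7  65.7 101.8] e1.3
tote side:[309.8 210.2] 0.94 top:[214.9 232.5] 0.75 -> [551.5 264.2   7.8] e5.2
tote_floor side:[307.3 208.5] 0.75 top:[215.1 236.1] 0.69 -> [542.1 261.4  20.1] e6.1
pot side:[335.3 372.7] 0.68 top:[441.4 260.5] 0.57 -> [ 469.9 -317.2   -5.4] e2.9
tape side:[292.3 173. ] 0.82 top:[134.8 231.8] 0.79 -> [549.5 475.1  -0.4] e2.2
stapler side:[393.1 343.6] 0.74 top:[391.5 303.3] 0.61 -> [ 493.9 -241.9   41. ] e147.3
[164.3 551.  404.8] [180.   -0.  163.4] 1.4
```

```bash
python3 -c "
import cv2,numpy as np
a=cv2.imread('pics/top0.png');b=cv2.imread('pics/side0.png')
cv2.imwrite('pics/both0.png',cv2.resize(np.vstack([a,b]),(0,0),fx=.625,fy=.625))"
```

```text
(no output)
```

View pics/both0.png

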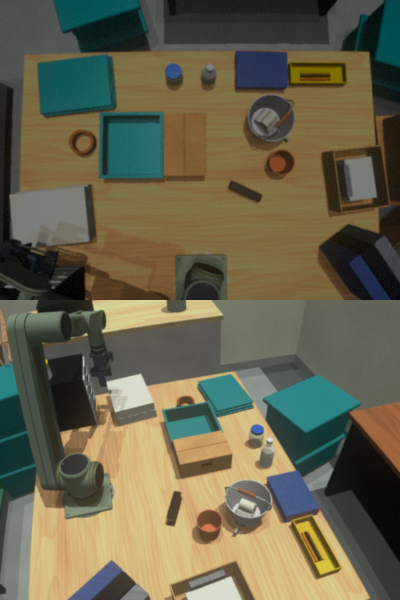

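```bash
python3 - <<'E'
from h import *
np.set_printoptions(precision=1,suppress=True)
f=env.grab_frame("top")
q=env.trace("top","tote")[0];c=env.trace("top","carton")[0]
m=(q["pixels"]).astype(np.uint8)
for n,z,mm in(("tote",85,q),("carton",100,c)):
    cs=max(cv2.findContours(mm["pixels"].astype(np.uint8),0,2)[0],key=len)[:,0]
    P=np.array([atz(f,p.astype(float),z)[:2] for p in cs],np.float32)
    print(n,mm["confidence"],cv2.minAreaRect(P))
p=env.trace("top","pail")[0]; cs=max(cv2.findContours(p["pixels"].astype(np.uint8),0,2)[0],key=len)[:,0]
P=np.array([atz(f,x.astype(float),115)[:2] for x in cs])
r=least_squares(lambda v:np.hypot(*(P-v).T)-92,[635,-273],loss="soft_l1",f_scale=3); print("pail rim",r.x,p["confidence"])
g=env.trace("top","bail_grip")[:1]
for t in("tab_grip","tab","bail_grip","bail"):
    print(t,[(x["uv"],round(x["confidence"],2)) for x in env.pinpoint("top",t)])
for t,z in(("tab_grip",21),):
    x=atz(f,env.pinpoint("top",t)[0]["uv"],z)[:2]; d=r.x-x; print(x,np.hypot(*d),np.degrees(np.arctan2(d[1],d[0])))
big=cv2.resize(f["frame"][130:250,370:530],(0,0),fx=5,fy=5,interpolation=2);cv2.imwrite("pics/pail0.png",big[...,::-1])
E
```

```text
tote 0.89 ((542.8661499023438, 264.68048095703125), (248.9303741455078, 258.27362060546875), 89.65518188476562)
carton 0.73 ((541.2804565429688, 58.12205123901367), (163.14398193359375, 242.01815795898438), 89.24867248535156)
pail rim [ 636.3 -278.7] 0.65
tab_grip [([458.8, 218.3], 0.62)]
tab []
bail_grip [([453.6, 190.6], 0.63)]
bail [([432.0, 187.6], 0.97)]
[ 573.3 -358.9] 102.00952385787454 51.87647935507899
```

View pics/pail0.png

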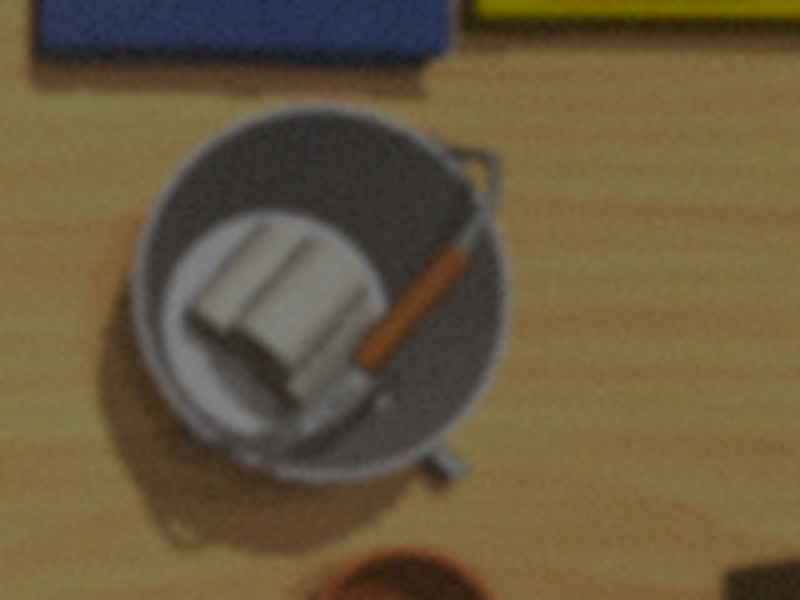

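```bash
R='{"gripper":100,"travel":[0,0,0],"twist":0}'
python3 -m handwheel '[{"gripper":100,"travel":[0,0,0],"twist":0.124},{"gripper":100,"travel":[0,0,0],"twist":0.124},{"gripper":100,"travel":[0,0,0],"twist":0.124}]' 60
python3 -m handwheel '[{"gripper":100,"travel":[-0.0352,-0.0158,-0.0006],"twist":0},{"gripper":100,"travel":[-0.0352,-0.0158,-0.0006],"twist":0},{"gripper":100,"travel":[-0.0352,-0.0158,-0.0006],"twist":0},{"gripper":100,"travel":[-0.0352,-0.0158,-0.0006],"twist":0},{"gripper":100,"travel":[-0.0352,-0.0158,-0.0006],"twist":0}]'
python3 -m handwheel '[{"gripper":100,"travel":[-0.0352,-0.0158,-0.0006],"twist":0},{"gripper":100,"travel":[-0.0352,-0.0158,-0.0006],"twist":0},{"gripper":100,"travel":[-0.0352,-0.0158,-0.0006],"twist":0},{"gripper":100,"travel":[-0.0352,-0.0158,-0.0006],"twist":0},{"gripper":100,"travel":[-0.0352,-0.0158,-0.0006],"twist":0}]'
python3 -m handwheel '[{"gripper":100,"travel":[-0.0352,-0.0158,-0.0006],"twist":0},{"gripper":100,"travel":[-0.0352,-0.0158,-0.0006],"twist":0},{"gripper":100,"travel":[-0.0352,-0.0158,-0.0006],"twist":0},{"gripper":100,"travel":[-0.0352,-0.0158,-0.0006],"twist":0},{"gripper":100,"travel":[-0.0352,-0.0158,-0.0006],"twist":0}]'
cat >> h.py <<'E'
def plan(tgt,yaw=None):
    """tool-frame travel (mm) from the measured pose to TCP target; twist in rad to reach yaw"""
    s=env.state();R=Ro.from_euler("xyz",s["ee_rot"],degrees=True).as_matrix()
    d=R.T@(np.array(tgt)-s["ee_pos"]);n=np.linalg.norm(d)
    print("pos",s["ee_pos"],"rot",s["ee_rot"],"t",s["time_s"],"w",s["gripper_width"],"F",s["force"])
    print("travel",d.round(1),"rows>=",n/41.7, "twist",None if yaw is None else np.radians((s["ee_rot"][2]-yaw+180)%360-180))
E
python3 -c "
from h import *
np.set_printoptions(precision=1,suppress=True)
plan([613,-302,420],142)"
```

```text
time_s: 2.15
ee_pos: [164.3, 551.0, 404.8]
ee_rot: [180.0, -0.0, 141.7]
force: [-0.5, -0.4, -0.2]
gripper_width: 91.1
time_s: 2.57
ee_pos: [254.9, 378.9, 407.8]
ee_rot: [180.0, 0.0, 142.1]
force: [0.8, 1.2, 0.3]
gripper_width: 91.7
time_s: 2.98
ee_pos: [345.2, 208.3, 411.1]
ee_rot: [179.9, 0.0, 142.1]
force: [-0.2, 0.5, 0.0]
gripper_width: 91.2
time_s: 3.4
ee_pos: [435.6, 37.6, 414.1]
ee_rot: [180.0, 0.0, 142.1]
force: [0.6, 1.5, 0.0]
gripper_width: 91.1
pos [435.6  37.6 414.1] rot [180.    0.  142.1] t 3.4 w 91.09597704018668 F [0.6 1.5 0. ]
travel [-348.7 -158.8   -5.8] rows>= 9.190215103395873 twist 0.0011135135876155224
```

```bash
python3 -m handwheel '[{"gripper":100,"travel":[-0.0348,-0.0158,-0.0006],"twist":0},{"gripper":100,"travel":[-0.0348,-0.0158,-0.0006],"twist":0},{"gripper":100,"travel":[-0.0348,-0.0158,-0.0006],"twist":0},{"gripper":100,"travel":[-0.0348,-0.0158,-0.0006],"twist":0},{"gripper":100,"travel":[-0.0348,-0.0158,-0.0006],"twist":0}]' >/dev/null
python3 -m handwheel '[{"gripper":100,"travel":[-0.0348,-0.0158,-0.0006],"twist":0},{"gripper":100,"travel":[-0.0348,-0.0158,-0.0006],"twist":0},{"gripper":100,"travel":[-0.0348,-0.0158,-0.0006],"twist":0},{"gripper":100,"travel":[-0.0348,-0.0158,-0.0006],"twist":0},{"gripper":100,"travel":[-0.0348,-0.0158,-0.0006],"twist":0}]'
python3 - <<'E'
from h import *
np.set_printoptions(precision=1,suppress=True)
F={c:env.grab_frame(c) for c in("side","wrist")}
save(F["wrist"],"w1.png")
for t in("bail_grip","tab_grip","pail_centre","bail"):
    r=[(c,env.pinpoint(c,t)) for c in F]; r=[(c,q[0]) for c,q in r if q]
    print(t,[(c,np.array(q["uv"]),round(q["confidence"],2)) for c,q in r])
    if len(r)==2: print(tri([ray(F[c],q["uv"]) for c,q in r]))
    if t=="bail_grip":
        for c,q in r: print(c,atz(F[c],q["uv"],184))
plan([613,-302,356],142)
E
```

```text
time_s: 4.23
ee_pos: [613.2, -300.7, 419.6]
ee_rot: [180.0, -0.0, 142.1]
force: [0.6, 0.0, 0.2]
gripper_width: 91.4
bail_grip [('side', array([393.9, 311. ]), 0.54), ('wrist', array([330.3, 261.1]), 0.75)]
(array([ 618. , -300.8,  178.6]), np.float64(0.27510425523838633))
side [ 616.4 -304.3  184. ]
wrist [ 616.  -299.6  184. ]
tab_grip [('side', array([375.6, 371.6]), 0.84), ('wrist', array([252.3, 199.2]), 0.87)]
(array([ 567.5, -354.5,   16.6]), np.float64(2.1104165990172494))
pail_centre [('side', array([395.4, 327.8]), 0.56)]
bail [('side', array([395.4, 316.4]), 0.74)]
pos [ 612.3 -297.7  420.5] rot [180.    0.  142.2] t 4.7333 w 91.345338555073 F [-1.2  0.7  0.6]
travel [-3.1 -3.  64.5] rows>= 1.5495362531601613 twist 0.002618699040893229
```

View pics/w1.png

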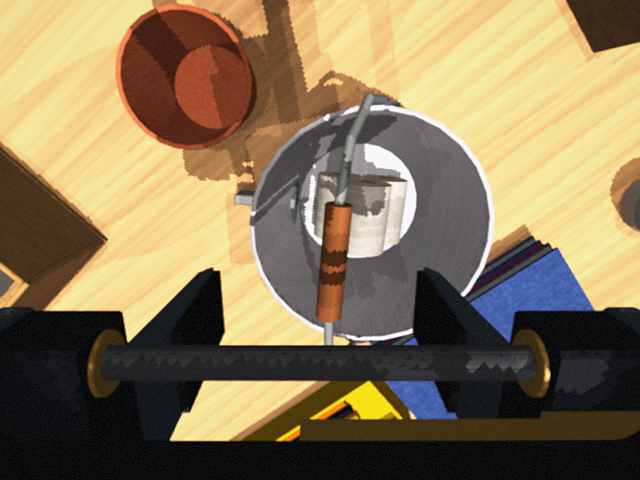

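```bash
python3 -m handwheel '[{"gripper":100,"travel":[0,0,0],"twist":0.1},{"gripper":100,"travel":[-0.003,0.003,0.022],"twist":0},{"gripper":100,"travel":[0,0,0.022],"twist":0},{"gripper":100,"travel":[0,0,0.022],"twist":0},{"gripper":0,"travel":[0,0,0],"twist":0}]' 60
python3 -m handwheel '[{"gripper":0,"travel":[0,0,0],"twist":0},{"gripper":0,"travel":[0,0,0],"twist":0},{"gripper":0,"travel":[0,0,0],"twist":0},{"gripper":0,"travel":[0,0,0],"twist":0},{"gripper":0,"travel":[0,0,0],"twist":0}]' 60
python3 -m handwheel '[{"gripper":0,"travel":[0,0,0],"twist":0},{"gripper":0,"travel":[0,0.005,-0.003],"twist":0},{"gripper":0,"travel":[0,0.005,-0.002],"twist":0},{"gripper":0,"travel":[0,0.005,-0.002],"twist":0},{"gripper":0,"travel":[0,0.005,-0.002],"twist":0}]' 60
python3 -m handwheel '[{"gripper":0,"travel":[0,0.005,-0.001],"twist":0},{"gripper":0,"travel":[0,0.005,-0.001],"twist":0},{"gripper":0,"travel":[0,0.004,0],"twist":0},{"gripper":0,"travel":[0,0,-0.005],"twist":0},{"gripper":0,"travel":[0,0,-0.01],"twist":0}]' 60
python3 -m handwheel '[{"gripper":0,"travel":[0,0,-0.02],"twist":0},{"gripper":0,"travel":[0,0,-0.02],"twist":0},{"gripper":0,"travel":[0,0,0],"twist":0}]' 60
```

```text
time_s: 5.15
ee_pos: [615.8, -297.5, 349.2]
ee_rot: [-179.9, -0.5, 136.4]
force: [-0.7, 0.0, -0.3]
gripper_width: 87.5
time_s: 5.57
ee_pos: [617.0, -298.9, 355.1]
ee_rot: [180.0, 0.1, 136.4]
force: [0.3, -0.3, 0.8]
gripper_width: 54.0
time_s: 5.98
ee_pos: [631.1, -283.9, 363.1]
ee_rot: [180.0, 0.0, 136.4]
force: [-0.0, -0.5, -0.0]
gripper_width: 20.8
time_s: 6.4
ee_pos: [640.3, -273.7, 377.6]
ee_rot: [-179.9, -0.3, 136.4]
force: [-1.1, 0.5, -5.0]
gripper_width: 14.7
time_s: 6.65
ee_pos: [640.7, -274.6, 425.0]
ee_rot: [179.8, 0.5, 136.3]
force: [0.6, -0.5, -3.3]
gripper_width: 14.8
```

```bash
python3 -m handwheel '[{"gripper":0,"travel":[0,0,-0.02],"twist":0},{"gripper":0,"travel":[0,0,-0.025],"twist":-0.06},{"gripper":0,"travel":[0,0,-0.025],"twist":-0.1},{"gripper":0,"travel":[0,0,-0.025],"twist":-0.1},{"gripper":0,"travel":[0,0,0],"twist":-0.1}]' 60
python3 -m handwheel '[{"gripper":0,"travel":[0,0,0],"twist":-0.1},{"gripper":0,"travel":[0,0,0],"twist":-0.1},{"gripper":0,"travel":[0,0,0],"twist":-0.1},{"gripper":0,"travel":[0,0,0],"twist":-0.1},{"gripper":0,"travel":[0.004,0.012,0],"twist":0}]' 60
python3 -m handwheel '[{"gripper":0,"travel":[0.008,0.027,0],"twist":0},{"gripper":0,"travel":[0.008,0.027,0],"twist":0},{"gripper":0,"travel":[0.008,0.027,0],"twist":0},{"gripper":0,"travel":[0.008,0.027,0],"twist":0},{"gripper":0,"travel":[0.008,0.027,0],"twist":0}]' 60
python3 -m handwheel '[{"gripper":0,"travel":[0.008,0.027,0],"twist":0},{"gripper":0,"travel":[0.008,0.027,0],"twist":0},{"gripper":0,"travel":[0.008,0.027,0],"twist":0},{"gripper":0,"travel":[0.008,0.027,0],"twist":0},{"gripper":0,"travel":[0.008,0.027,0],"twist":0}]' 60
python3 -m handwheel '[{"gripper":0,"travel":[0.008,0.024,0],"twist":0},{"gripper":0,"travel":[0.006,0.021,0],"twist":0},{"gripper":0,"travel":[0.003,0.011,0],"twist":0},{"gripper":0,"travel":[0,0,0],"twist":0},{"gripper":0,"travel":[0,0,0],"twist":0}]' 60
cat > look.py <<'E'
from h import *
import sys
np.set_printoptions(precision=1,suppress=True)
def look(names,cams=("side","top")):
    F={c:env.grab_frame(c) for c in cams}
    for t in names:
        r=[(c,env.pinpoint(c,t)) for c in F]; r=[(c,q[0]) for c,q in r if q]
        print(t,[(c,np.array(q["uv"]),round(q["confidence"],2)) for c,q in r],tri([ray(F[c],q["uv"]) for c,q in r]) if len(r)>1 else "")
    return F
E
python3 - <<'E'
from look import *
F=look(["pail","pail_centre","bail_grip","tab_grip","tip_spot"])
save(F["side"],"s2.png")
plan([542,70,520],180)
E
```

```text
time_s: 7.07
ee_pos: [640.0, -274.2, 520.5]
ee_rot: [180.0, 0.6, 157.3]
force: [1.0, -0.2, -3.0]
gripper_width: 15.1
time_s: 7.48
ee_pos: [636.7, -264.0, 513.0]
ee_rot: [-179.9, -0.1, 180.0]
force: [-1.2, -1.2, -4.8]
gripper_width: 15.2
time_s: 7.9
ee_pos: [595.9, -126.1, 513.8]
ee_rot: [180.0, -0.1, 179.9]
force: [-0.3, 0.2, -3.7]
gripper_width: 14.9
time_s: 8.32
ee_pos: [556.0, 9.0, 514.1]
ee_rot: [180.0, -0.0, 179.9]
force: [0.3, -0.2, -5.0]
gripper_width: 14.7
time_s: 8.73
ee_pos: [540.0, 64.0, 514.5]
ee_rot: [-179.9, 0.0, 179.9]
force: [0.1, -0.5, -4.2]
gripper_width: 15.1
pail [('side', array([319.3, 209.7]), 0.8), ('top', array([275.9, 227.9]), 0.68)] (array([544.2,  99.1, 159.7]), np.float64(2.7638839146608034))
pail_centre [('side', array([318.1, 196.6]), 0.67), ('top', array([132.9, 231.3]), 0.39)] (array([ 609.1,  527.2, -173.3]), np.float64(40.9486680345232))
bail_grip [('side', array([319.7, 167.5]), 0.57)] 
tab_grip [('side', array([328.3, 240.5]), 0.63), ('top', array([322.8, 226.7]), 0.92)] (array([543.8,  -7.5, 142.2]), np.float64(0.699162326956183))
tip_spot [('side', array([320.9, 231.9]), 0.91)] 
pos [540.   63.8 514.8] rot [180.    0.  179.9] t 9.3333 w 14.866736062684366 F [ 0.1 -0.5 -4.9]
travel [-2.   6.2 -5.2] rows>= 0.20065417007404493 twist -0.002027812387232717
```

View pics/s2.png

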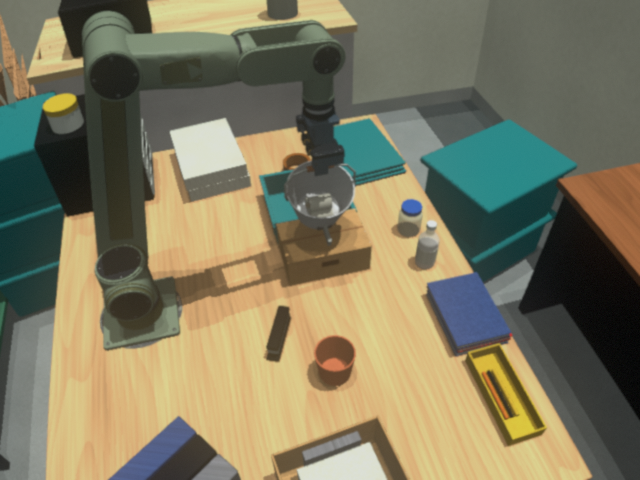

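```bash
python3 -m handwheel '[{"gripper":0,"travel":[-0.001,-0.01,0.008],"twist":0},{"gripper":0,"travel":[0,-0.012,0.01],"twist":0},{"gripper":0,"travel":[0,-0.011,0.01],"twist":0},{"gripper":0,"travel":[0,0,0.004],"twist":0},{"gripper":0,"travel":[0,0,0],"twist":0}]' 60
python3 -m handwheel '[{"gripper":0,"travel":[0,0,0.004],"twist":0},{"gripper":0,"travel":[0,0.003,0.003],"twist":0},{"gripper":0,"travel":[0,0.006,0.003],"twist":0},{"gripper":0,"travel":[0,0.006,0.002],"twist":0},{"gripper":0,"travel":[0,0.006,0.002],"twist":0}]' 60
python3 -m handwheel '[{"gripper":0,"travel":[0,0.006,0.001],"twist":0},{"gripper":0,"travel":[0,0.006,0.001],"twist":0},{"gripper":0,"travel":[0,0.006,0.001],"twist":0},{"gripper":0,"travel":[0,0,0.0],"twist":0}]' 60
python3 - <<'E'
from look import *
F=look(["pail","pail_centre","tab_grip"])
plan([542,70,461],180)
E
```

```text
time_s: 9.75
ee_pos: [540.6, 29.8, 480.6]
ee_rot: [-180.0, -0.2, 179.8]
force: [-0.3, -0.1, -5.0]
gripper_width: 14.8
time_s: 10.17
ee_pos: [540.9, 52.9, 468.7]
ee_rot: [180.0, 0.0, 179.9]
force: [-0.3, -0.1, -3.6]
gripper_width: 15.2
time_s: 10.5
ee_pos: [540.9, 71.3, 465.7]
ee_rot: [179.9, 0.0, 180.0]
force: [0.2, -0.2, -3.5]
gripper_width: 14.7
pail [('side', array([320.4, 226.6]), 0.97), ('top', array([284.4, 232.7]), 0.79)] (array([539.5,  81.7, 110.2]), np.float64(5.009146874937621))
pail_centre [('side', array([316.5, 209.9]), 0.65), ('top', array([285.7, 230.9]), 0.57)] (array([532.8,  76.2, 182.8]), np.float64(0.5435937343936537))
tab_grip [('side', array([331.8, 249.2]), 0.74), ('top', array([332.1, 226.2]), 0.81)] (array([546.5, -29.6, 129.7]), np.float64(0.03826998785264634))
pos [541.   69.9 466.2] rot [180.    0.1 179.9] t 10.9 w 14.875691338417203 F [-0.7  1.7 -1.5]
travel [-1.   0.1  5.2] rows>= 0.12659376917278967 twist -0.0022059615489481744
```

```bash
python3 -m handwheel '[{"gripper":0,"travel":[0,0,0.002],"twist":0},{"gripper":0,"travel":[0,0,0.002],"twist":0},{"gripper":0,"travel":[0,0,0.002],"twist":0},{"gripper":0,"travel":[0,0,0.001],"twist":0},{"gripper":0,"travel":[0,0,0.0],"twist":0}]' 60
python3 - <<'E'
from look import *
F=look(["pail","pail_centre","tab_grip","bail_grip","tip_spot"])
im=F["side"]["frame"][120:300,210:450];cv2.imwrite("pics/s3.png",cv2.resize(im,(0,0),fx=3,fy=3)[...,::-1])
plan([542,70,461],180)
E
```

```text
time_s: 11.32
ee_pos: [540.3, 70.3, 463.1]
ee_rot: [179.9, 0.3, 179.9]
force: [-5.3, 2.0, 16.6]
gripper_width: 14.4
pail [('side', array([322.5, 230.1]), 0.64), ('top', array([281.9, 233. ]), 0.96)] (array([543.9,  88.2,  88. ]), np.float64(8.174523451025484))
pail_centre [('side', array([318.8, 211.6]), 0.61), ('top', array([284.5, 232.4]), 0.83)] (array([535. ,  78.6, 172.8]), np.float64(5.228372349142199))
tab_grip [('side', array([330.4, 249.4]), 0.72)] 
bail_grip [('side', array([317.1, 182.5]), 0.43)] 
tip_spot [('side', array([320.6, 232.9]), 0.65)] 
pos [540.2  70.3 463.1] rot [179.9   0.3 179.9] t 11.9167 w 14.867222613991327 F [-5.5  2.8 18. ]
travel [-1.8 -0.3  2.1] rows>= 0.06587513169081946 twist -0.0016878943235051705
```

View pics/s3.png

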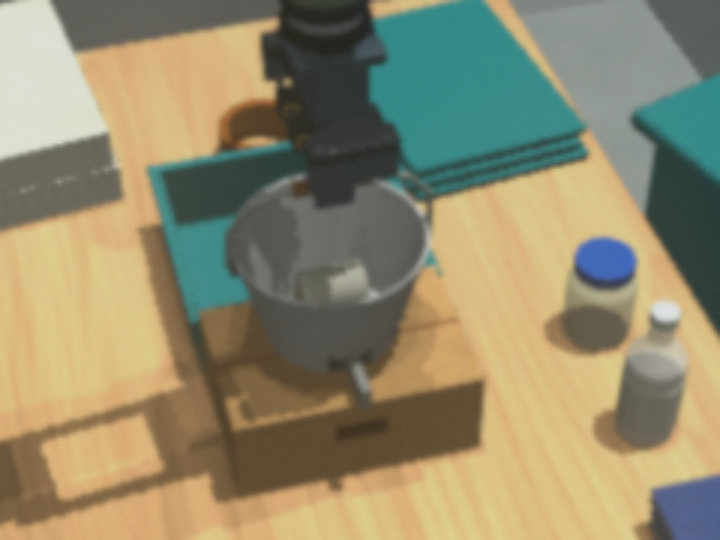

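```bash
python3 -m handwheel '[{"gripper":0,"travel":[0,0,-0.002],"twist":0},{"gripper":100,"travel":[0,0,0],"twist":0},{"gripper":100,"travel":[0,0,0],"twist":0},{"gripper":100,"travel":[0,0,0],"twist":0},{"gripper":100,"travel":[0,0,0],"twist":0}]' 60
python3 -m handwheel '[{"gripper":100,"travel":[0,0,0],"twist":0},{"gripper":100,"travel":[0,0,-0.01],"twist":0},{"gripper":100,"travel":[0,0,-0.02],"twist":0},{"gripper":100,"travel":[0,0,-0.03],"twist":0},{"gripper":100,"travel":[0,0,-0.03],"twist":0}]' 60
python3 - <<'E'
from look import *
F=look(["pail","pail_centre","tab_grip","bail_grip","tip_spot"],("side","top","wrist"))
save(F["wrist"],"w3.png")
for c in("top","wrist"):
  p=env.trace(c,"pail")
  if p:
    p=p[0];cs=max(cv2.findContours(p["pixels"].astype(np.uint8),0,2)[0],key=len)[:,0]
    P=np.array([atz(F[c],x.astype(float),215)[:2] for x in cs])
    r=least_squares(lambda v:np.hypot(*(P-v).T)-92,[542,72],loss="soft_l1",f_scale=3); print(c,"rim",r.x,p["confidence"])
  q=env.pinpoint(c,"tab_grip")
  if q: print(c,"tab",atz(F[c],q[0]["uv"],121))
  p=env.trace(c,"carton")
  if p:
    cs=max(cv2.findContours(p[0]["pixels"].astype(np.uint8),0,2)[0],key=len)[:,0]
    P=np.array([atz(F[c],x.astype(float),100)[:2] for x in cs],np.float32);print("carton",P.min(0),P.max(0))
plan([542,70,461],180)
E
```

```text
time_s: 12.33
ee_pos: [541.1, 69.6, 460.1]
ee_rot: [-179.9, -0.0, 179.9]
force: [0.6, -0.7, 0.7]
gripper_width: 38.5
time_s: 12.75
ee_pos: [540.9, 69.9, 551.8]
ee_rot: [-180.0, -0.1, 179.9]
force: [-0.3, 0.3, 0.7]
gripper_width: 72.3
pail [('side', array([318.4, 227.2]), 0.73), ('top', array([282. , 232.1]), 0.87), ('wrist', array([232.9, 198.2]), 0.3)] (array([527.3,  33.8, 181. ]), np.float64(50.8953906968121))
pail_centre [('side', array([320.6, 212.9]), 0.94), ('top', array([284. , 231.8]), 0.83)] (array([538.6,  79.7, 165.6]), np.float64(6.884291078044073))
tab_grip [('side', array([328.1, 251.4]), 0.7)] 
bail_grip [('side', array([317.3, 179.4]), 0.88), ('top', array([284.1, 230.2]), 0.74), ('wrist', array([314. , 249.4]), 0.6)] (array([532.5,  69.9, 298.8]), np.float64(10.305691206034759))
tip_spot [('top', array([391.6, 304.7]), 0.39)] 
carton [422.1  11.5] [476.6 137.2]
wrist rim [541.1  82.6] 0.57
carton [421.  -21.2] [505.3 139.2]
pos [540.9  70.  550.8] rot [180.    0.  179.9] t 13.95 w 91.21976313402037 F [-0.1 -1.   0.6]
travel [-1.   0.  89.8] rows>= 2.1532086572834754 twist -0.0017738068182874664
```

View pics/w3.png

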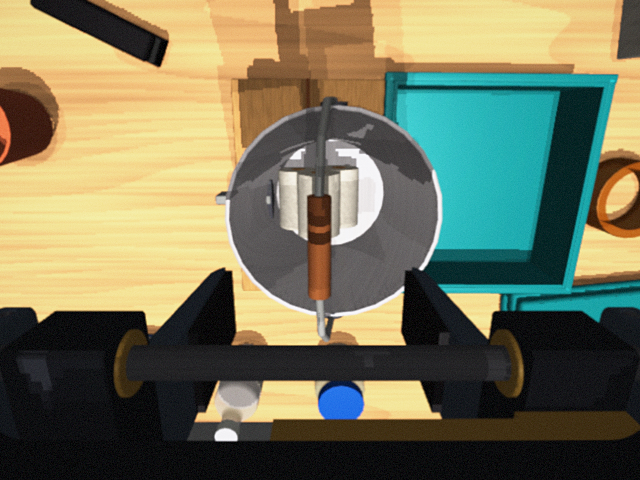

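```bash
python3 -m handwheel '[{"gripper":80,"travel":[0,0,0.03],"twist":0},{"gripper":60,"travel":[0,0,0.03],"twist":0},{"gripper":50,"travel":[0,0,0.031],"twist":0},{"gripper":0,"travel":[0,0,0],"twist":0},{"gripper":0,"travel":[0,0,0],"twist":0}]' 60
python3 -m handwheel '[{"gripper":0,"travel":[0,0,0],"twist":0},{"gripper":0,"travel":[0,0,0],"twist":0},{"gripper":0,"travel":[0,0,0],"twist":0},{"gripper":0,"travel":[0,0,0],"twist":0},{"gripper":0,"travel":[0,0,-0.004],"twist":0}]' 60
python3 -m handwheel '[{"gripper":0,"travel":[0,0,-0.004],"twist":0},{"gripper":0,"travel":[0,-0.004,0],"twist":0},{"gripper":0,"travel":[0,-0.004,0],"twist":0},{"gripper":0,"travel":[0,-0.004,0],"twist":0},{"gripper":0,"travel":[0,0,0],"twist":0}]' 60
python3 -m handwheel '[{"gripper":0,"travel":[0,0,0.003],"twist":0},{"gripper":0,"travel":[0,0,0.002],"twist":0},{"gripper":0,"travel":[0,0,0.002],"twist":0},{"gripper":0,"travel":[0,0,0.001],"twist":0},{"gripper":0,"travel":[0,0,0.0],"twist":0}]' 60
python3 - <<'E'
from look import *
F=look(["pail","tab_grip"])
E
```

```text
time_s: 14.37
ee_pos: [540.9, 69.9, 459.0]
ee_rot: [-180.0, -0.2, 179.9]
force: [0.4, -0.1, 0.5]
gripper_width: 60.6
time_s: 14.78
ee_pos: [540.9, 70.0, 464.1]
ee_rot: [180.0, 0.0, 179.9]
force: [-1.2, -1.5, -0.4]
gripper_width: 27.6
time_s: 15.2
ee_pos: [541.0, 58.4, 469.5]
ee_rot: [179.7, 0.2, 179.9]
force: [0.5, 4.2, 3.9]
gripper_width: 14.8
time_s: 15.62
ee_pos: [540.4, 56.8, 465.8]
ee_rot: [-179.9, 0.5, 179.9]
force: [-5.8, -2.9, 24.2]
gripper_width: 14.8
pail [('side', array([319.5, 226.5]), 0.62), ('top', array([285.8, 229.9]), 0.93)] (array([541.1,  79. , 113.6]), np.float64(0.23822121817062808))
tab_grip [('side', array([329.2, 250.1]), 0.96)]
```

```bash
python3 -m handwheel '[{"gripper":0,"travel":[0,0,-0.005],"twist":0},{"gripper":0,"travel":[0,0,-0.008],"twist":0},{"gripper":0,"travel":[0,0,-0.007],"twist":0},{"gripper":0,"travel":[0,0,0],"twist":0},{"gripper":0,"travel":[0,0,0],"twist":0}]' 60
cat > rim.py <<'E'
from look import *
def rim(F,c,z,g):
    p=env.trace(c,"pail")
    if not p: return
    cs=max(cv2.findContours(p[0]["pixels"].astype(np.uint8),0,2)[0],key=len)[:,0]
    P=np.array([atz(F[c],x.astype(float),z)[:2] for x in cs])
    r=least_squares(lambda v:np.hypot(*(P-v).T)-92,g,loss="soft_l1",f_scale=2); print(c,"rim",r.x,p[0]["confidence"])
E
python3 - <<'E'
from rim import *
F=look(["pail","tab_grip"],("side","top","wrist"))
rim(F,"wrist",230,[541,75])
save(F["wrist"],"w4.png")
plan([541,70,461],180)
E
```

```text
time_s: 16.33
ee_pos: [541.1, 57.9, 479.1]
ee_rot: [-180.0, -0.1, 179.9]
force: [0.9, -0.1, -4.4]
gripper_width: 14.8
pail [('side', array([317.8, 220.2]), 0.6), ('top', array([276.1, 229.5]), 0.77), ('wrist', array([318.8, 312.9]), 0.66)] (array([552.4,  70.7, 182.1]), np.float64(44.45202621398483))
tab_grip [('side', array([325.3, 246.2]), 0.83)] 
wrist rim [539.6  83.8] 0.58
pos [540.9  58.  479.6] rot [180.   -0.  179.9] t 16.8333 w 15.231415837107118 F [-0.1  0.3 -4.5]
travel [-0.  12.  18.6] rows>= 0.5315757307949238 twist -0.0017413179077295493
```

View pics/w4.png

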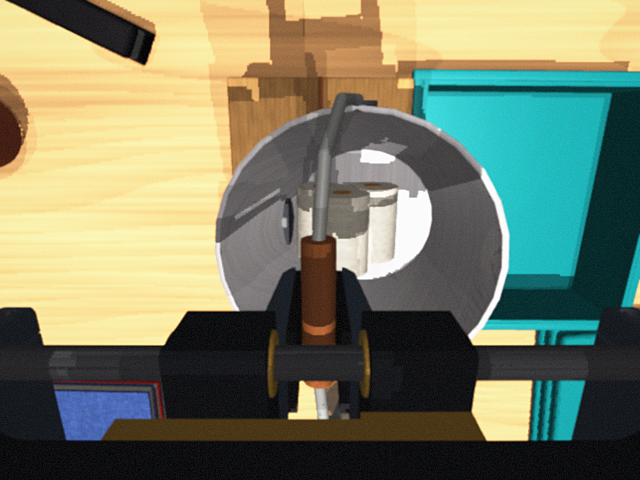

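```bash
python3 -m handwheel '[{"gripper":0,"travel":[0,-0.007,0],"twist":0},{"gripper":0,"travel":[0,-0.007,0],"twist":0},{"gripper":0,"travel":[0,0,0.004],"twist":0},{"gripper":0,"travel":[0,0,0.003],"twist":0},{"gripper":0,"travel":[0,0,0.003],"twist":0}]' 60
python3 -m handwheel '[{"gripper":0,"travel":[0,0,0.002],"twist":0},{"gripper":0,"travel":[0,0,0],"twist":0}]' 60
python3 - <<'E'
from rim import *
F=look(["tab_grip"],("side","top","wrist"))
rim(F,"wrist",216,[541,70])
E
```

```text
time_s: 17.25
ee_pos: [541.1, 44.5, 470.9]
ee_rot: [179.8, 0.2, 179.8]
force: [-0.1, 5.4, 6.5]
gripper_width: 15.0
time_s: 17.42
ee_pos: [541.0, 45.3, 469.6]
ee_rot: [179.7, 0.2, 179.9]
force: [-0.8, 4.9, 5.6]
gripper_width: 14.9
tab_grip [('side', array([329.4, 249.5]), 0.66)] 
wrist rim [540.3  75.8] 0.7
```

```bash
python3 -m handwheel '[{"gripper":0,"travel":[0,-0.003,-0.004],"twist":0},{"gripper":0,"travel":[0,-0.004,0],"twist":0},{"gripper":0,"travel":[0,-0.001,0.002],"twist":0},{"gripper":0,"travel":[0,0,0.002],"twist":0},{"gripper":0,"travel":[0,0,0],"twist":0}]' 60
python3 - <<'E'
from rim import *
F=look(["tab_grip","tip_spot"],("side","top","wrist"))
rim(F,"wrist",215,[541,70])
save(F["wrist"],"w5.png")
E
```

```text
time_s: 18.18
ee_pos: [540.9, 36.6, 469.4]
ee_rot: [179.8, 0.2, 179.9]
force: [-0.9, 5.3, 7.0]
gripper_width: 14.5
tab_grip [('side', array([321.7, 232. ]), 0.43)] 
tip_spot [('side', array([323.1, 232.5]), 0.77)] 
wrist rim [539.9  73.2] 0.62
```

View pics/w5.png

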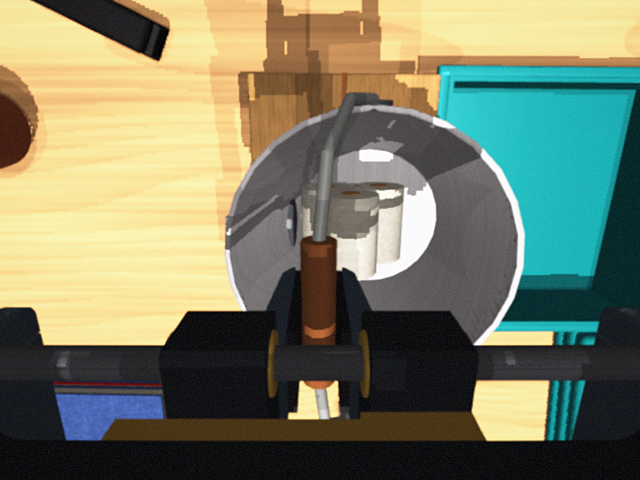

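```bash
python3 -m handwheel '[{"gripper":100,"travel":[0,0,0],"twist":0},{"gripper":100,"travel":[0,0,0],"twist":0},{"gripper":100,"travel":[0,0,0],"twist":0},{"gripper":100,"travel":[0,0,0],"twist":0},{"gripper":100,"travel":[0,0,0],"twist":0}]' 60
python3 -m handwheel '[{"gripper":100,"travel":[0,0,-0.01],"twist":0},{"gripper":100,"travel":[0,0.005,-0.03],"twist":0},{"gripper":100,"travel":[0,0.005,-0.03],"twist":0},{"gripper":100,"travel":[0,0.01,-0.03],"twist":0},{"gripper":100,"travel":[0,0.01,0],"twist":0}]' 60
python3 - <<'E'
from rim import *
F=look(["tab_grip","pail_centre","bail_grip","tip_spot"],("side","top","wrist"))
rim(F,"wrist",215,[541,70]);rim(F,"top",215,[541,70])
save(F["wrist"],"w6.png")
for c in("wrist","top"):
    q=env.pinpoint(c,"tab_grip"); print(c,q and atz(F[c],q[0]["uv"],121))
plan([541,70,461],180)
E
```

```text
time_s: 19.1
ee_pos: [540.9, 35.6, 467.4]
ee_rot: [-180.0, -0.0, 179.9]
force: [0.9, 0.0, -0.6]
gripper_width: 45.0
time_s: 19.52
ee_pos: [540.7, 66.0, 574.9]
ee_rot: [179.9, 0.7, 179.9]
force: [0.5, 0.2, 0.8]
gripper_width: 78.6
tab_grip [('side', array([328.5, 250.3]), 0.56), ('wrist', array([236.3, 201.2]), 0.89)] (array([541.8, -23.2, 121.3]), np.float64(2.8209081536305676))
pail_centre [('side', array([322.1, 211.5]), 0.76)] 
bail_grip [('side', array([322.2, 191.2]), 0.77), ('top', array([304.3, 222.9]), 0.55), ('wrist', array([274.2, 238.8]), 0.77)] (array([539.2,  34.8, 283.2]), np.float64(1.1795704351755931))
tip_spot [('side', array([320.7, 231.8]), 0.61), ('top', array([217. , 234.4]), 0.27)] (array([ 572.5,  275.7, -110.5]), np.float64(21.328402850780794))
wrist rim [542.4  81.6] 0.91
top rim [544.7  78.2] 0.69
wrist [544.8 -23.5 121. ]
top []
pos [540.9  65.9 567.8] rot [180.    0.  179.9] t 20.4667 w 91.09108127599265 F [ 0.3 -0.4 -0.1]
travel [ -0.    4.1 106.8] rows>= 2.562681303989429 twist -0.0017866468971322574
```

View pics/w6.png

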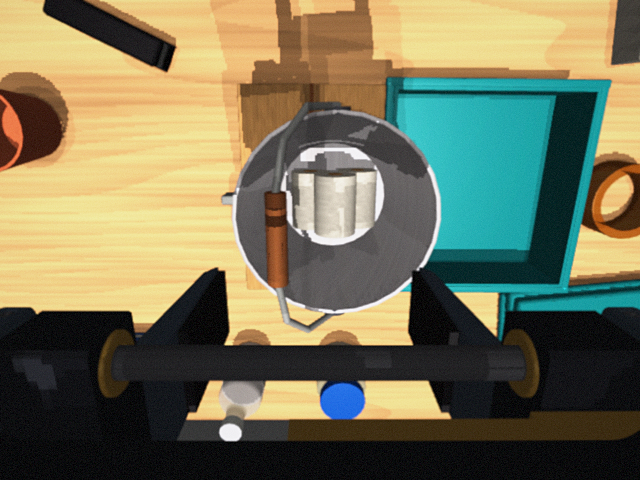

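```bash
python3 -m handwheel '[{"gripper":100,"travel":[0,0,0],"twist":0.1208},{"gripper":100,"travel":[0,0,0],"twist":0.1208},{"gripper":100,"travel":[0,0,0],"twist":0.1208},{"gripper":100,"travel":[0,0,0],"twist":0.1208},{"gripper":100,"travel":[0,0,0],"twist":0.1208}]' >/dev/null
python3 -m handwheel '[{"gripper":100,"travel":[0,0,0],"twist":0.1208},{"gripper":100,"travel":[0,0,0],"twist":0.1208},{"gripper":100,"travel":[0,0,0],"twist":0.1208},{"gripper":100,"travel":[0,0,0],"twist":0.1208},{"gripper":100,"travel":[0,0,0],"twist":0.1208}]' >/dev/null
python3 -m handwheel '[{"gripper":100,"travel":[0,0,0],"twist":0.1208},{"gripper":100,"travel":[0,0,0],"twist":0.1208},{"gripper":100,"travel":[0,0,0],"twist":0.1208},{"gripper":100,"travel":[0.029,-0.026,0],"twist":0},{"gripper":100,"travel":[0.029,-0.026,0],"twist":0}]'
python3 -m handwheel '[{"gripper":100,"travel":[0.029,-0.026,0],"twist":0},{"gripper":100,"travel":[0.029,-0.026,0],"twist":0},{"gripper":100,"travel":[0.029,-0.026,0],"twist":0},{"gripper":100,"travel":[0.029,-0.026,0],"twist":0},{"gripper":100,"travel":[0.029,-0.026,0],"twist":0}]'
python3 -m handwheel '[{"gripper":100,"travel":[0.029,-0.026,0],"twist":0},{"gripper":100,"travel":[0.029,-0.026,0],"twist":0},{"gripper":100,"travel":[0.029,-0.026,0],"twist":0},{"gripper":100,"travel":[0.029,-0.026,0],"twist":0},{"gripper":100,"travel":[0.029,-0.026,0],"twist":0}]'
python3 -m handwheel '[{"gripper":100,"travel":[0.029,-0.026,0],"twist":0},{"gripper":100,"travel":[0.029,-0.026,0],"twist":0},{"gripper":100,"travel":[0.029,-0.026,0],"twist":0},{"gripper":100,"travel":[0.029,-0.026,0],"twist":0},{"gripper":100,"travel":[0.029,-0.026,0],"twist":0}]'
python3 -c "
from h import *
np.set_printoptions(precision=1,suppress=True)
plan([50,850,568],90);print(np.array(env.state()['qpos']))"
```

```text
time_s: 21.72
ee_pos: [489.4, 123.8, 566.9]
ee_rot: [-179.9, 0.0, 89.7]
force: [-0.5, 0.6, 0.1]
gripper_width: 91.3
time_s: 22.13
ee_pos: [357.6, 270.1, 568.0]
ee_rot: [180.0, -0.0, 89.9]
force: [0.5, 1.1, 1.1]
gripper_width: 91.3
time_s: 22.55
ee_pos: [227.7, 415.3, 568.1]
ee_rot: [180.0, -0.0, 89.9]
force: [0.8, -0.2, 0.1]
gripper_width: 91.2
time_s: 22.97
ee_pos: [97.9, 560.7, 567.9]
ee_rot: [180.0, -0.0, 89.9]
force: [-0.1, 0.8, 0.8]
gripper_width: 91.2
pos [ 97.9 560.7 567.9] rot [180.   -0.   89.9] t 22.9667 w 91.17839358054366 F [-0.1  0.8  0.8]
travel [289.3 -48.2   0. ] rows>= 7.033180147039017 twist -0.000982142314425079
[78.9 14.8 71.7 -0.  93.5 79. ]
```

```bash
python3 -m handwheel '[{"gripper":100,"travel":[0.038,-0.012,0],"twist":0},{"gripper":100,"travel":[0.038,-0.012,0],"twist":0},{"gripper":100,"travel":[0.038,-0.012,0],"twist":0},{"gripper":100,"travel":[0.038,-0.012,0],"twist":0},{"gripper":100,"travel":[0.038,-0.012,0],"twist":0}]'
python3 -m handwheel '[{"gripper":100,"travel":[0.039,-0.012,0],"twist":0},{"gripper":100,"travel":[0.04,-0.01,0],"twist":0},{"gripper":100,"travel":[0.04,-0.01,0],"twist":0},{"gripper":100,"travel":[0.041,0,0],"twist":0},{"gripper":100,"travel":[0.041,0,0],"twist":0}]'
python3 -m handwheel '[{"gripper":100,"travel":[0.041,0,0],"twist":0},{"gripper":100,"travel":[0.041,0,0],"twist":0},{"gripper":100,"travel":[0.041,0,0],"twist":0}]'
python3 -c "
from h import *
np.set_printoptions(precision=1,suppress=True)
print(np.array(env.state()['qpos']))"
```

```text
time_s: 23.38
ee_pos: [38.9, 750.9, 567.8]
ee_rot: [180.0, -0.0, 89.9]
force: [0.3, 1.6, 1.3]
gripper_width: 90.9
time_s: 23.8
ee_pos: [10.8, 859.0, 520.8]
ee_rot: [180.0, -3.1, 90.0]
force: [0.3, -0.4, 1.2]
gripper_width: 91.1
time_s: 24.05
ee_pos: [10.7, 890.1, 488.9]
ee_rot: [179.9, -7.7, 89.9]
force: [0.6, 0.2, -0.4]
gripper_width: 91.0
[ 88.6  54.   12.3   0.1 106.   88.7]
```

```bash
python3 -m handwheel '[{"gripper":100,"travel":[0.035,0,-0.02],"twist":0},{"gripper":100,"travel":[0.035,0,-0.02],"twist":0},{"gripper":100,"travel":[0.035,0,-0.02],"twist":0},{"gripper":100,"travel":[0.035,0,-0.02],"twist":0},{"gripper":100,"travel":[0.035,0,-0.02],"twist":0}]'
python3 -c "
from h import *
np.set_printoptions(precision=1,suppress=True)
print(np.array(env.state()['qpos']))"
```

```text
time_s: 24.47
ee_pos: [9.0, 882.7, 538.2]
ee_rot: [179.8, -15.6, 89.9]
force: [-0.1, 0.0, 0.6]
gripper_width: 91.4
[ 88.6  51.   12.3   0.2 101.1  88.8]
```

```bash
python3 -m handwheel '[{"gripper":100,"travel":[0.04,0,-0.01],"twist":0},{"gripper":100,"travel":[0.04,0,-0.01],"twist":0},{"gripper":100,"travel":[0.04,0,-0.01],"twist":0},{"gripper":100,"travel":[0.04,0,-0.01],"twist":0},{"gripper":100,"travel":[0.04,0,-0.01],"twist":0}]'
python3 -m handwheel '[{"gripper":100,"travel":[0.041,0,-0.005],"twist":0},{"gripper":100,"travel":[0.041,0,-0.005],"twist":0},{"gripper":100,"travel":[0.041,0,-0.005],"twist":0},{"gripper":100,"travel":[0.041,0,-0.005],"twist":0},{"gripper":100,"travel":[0.041,0,-0.005],"twist":0}]'
python3 -c "
from h import *
np.set_printoptions(precision=1,suppress=True)
print(np.array(env.state()['qpos']))"
```

```text
time_s: 24.88
ee_pos: [7.5, 896.8, 552.6]
ee_rot: [179.7, -23.6, 90.0]
force: [-0.2, 0.5, -0.7]
gripper_width: 91.3
time_s: 25.3
ee_pos: [6.3, 911.9, 566.5]
ee_rot: [179.7, -31.6, 90.0]
force: [0.6, 0.6, 0.5]
gripper_width: 91.1
[88.8 50.2 12.3  0.3 85.9 89. ]
```

```bash
A='echo'
python3 -m handwheel '[{"gripper":100,"travel":[-0.0313,0.0173,-0.016],"twist":0},{"gripper":100,"travel":[-0.0313,0.0173,-0.016],"twist":0},{"gripper":100,"travel":[-0.0313,0.0173,-0.016],"twist":0},{"gripper":100,"travel":[-0.0313,0.0173,-0.016],"twist":0},{"gripper":100,"travel":[-0.0313,0.0173,-0.016],"twist":0}]'
python3 -m handwheel '[{"gripper":100,"travel":[-0.0313,0.0173,-0.016],"twist":0},{"gripper":100,"travel":[-0.0313,0.0173,-0.016],"twist":0},{"gripper":100,"travel":[-0.0313,0.0173,-0.016],"twist":0},{"gripper":100,"travel":[-0.0313,0.0173,-0.016],"twist":0},{"gripper":100,"travel":[-0.0313,0.0173,-0.016],"twist":0}]'
python3 -m handwheel '[{"gripper":100,"travel":[-0.0313,0.0173,-0.016],"twist":0},{"gripper":100,"travel":[-0.0313,0.0173,-0.016],"twist":0},{"gripper":100,"travel":[-0.0313,0.0173,-0.016],"twist":0},{"gripper":100,"travel":[-0.0313,0.0173,-0.016],"twist":0},{"gripper":100,"travel":[-0.0313,0.0173,-0.016],"twist":0}]'
python3 -m handwheel '[{"gripper":100,"travel":[-0.0313,0.0173,-0.016],"twist":0},{"gripper":100,"travel":[-0.0313,0.0173,-0.016],"twist":0},{"gripper":100,"travel":[-0.0313,0.0173,-0.016],"twist":0},{"gripper":100,"travel":[-0.0313,0.0173,-0.016],"twist":0},{"gripper":100,"travel":[-0.0313,0.0173,-0.016],"twist":0}]'
python3 -c "
from h import *
np.set_printoptions(precision=1,suppress=True)
plan([543.5,-173.5,480],90);print(np.array(env.state()['qpos']))"
```

```text
time_s: 25.72
ee_pos: [83.8, 756.0, 556.8]
ee_rot: [179.6, -31.6, 90.1]
force: [1.1, 0.4, 0.6]
gripper_width: 90.9
time_s: 26.13
ee_pos: [169.9, 580.7, 544.0]
ee_rot: [179.5, -31.6, 90.1]
force: [1.1, 0.1, 1.1]
gripper_width: 91.5
time_s: 26.55
ee_pos: [255.8, 405.6, 531.0]
ee_rot: [179.4, -31.6, 90.2]
force: [1.1, 0.7, -1.2]
gripper_width: 91.4
time_s: 26.97
ee_pos: [341.8, 230.4, 518.2]
ee_rot: [179.3, -31.5, 90.2]
force: [0.8, -0.6, 0.4]
gripper_width: 90.8
pos [341.8 230.4 518.2] rot [179.3 -31.5  90.2] t 26.9667 w 90.77681003840877 F [ 0.8 -0.6  0.4]
travel [-365.   202.2 -176.7] rows>= 10.86651180728787 twist 0.0042246837974811
[ 22.7  -3.3 102.2  30.6  70.1  14.8]
```

```bash
python3 -m handwheel '[{"gripper":100,"travel":[-0.0332,0.0184,-0.0161],"twist":0},{"gripper":100,"travel":[-0.0332,0.0184,-0.0161],"twist":0},{"gripper":100,"travel":[-0.0332,0.0184,-0.0161],"twist":0},{"gripper":100,"travel":[-0.0332,0.0184,-0.0161],"twist":0},{"gripper":100,"travel":[-0.0332,0.0184,-0.0161],"twist":0}]' >/dev/null
python3 -m handwheel '[{"gripper":100,"travel":[-0.0332,0.0184,-0.0161],"twist":0},{"gripper":100,"travel":[-0.0332,0.0184,-0.0161],"twist":0},{"gripper":100,"travel":[-0.0332,0.0184,-0.0161],"twist":0},{"gripper":100,"travel":[-0.0332,0.0184,-0.0161],"twist":0},{"gripper":100,"travel":[-0.0332,0.0184,-0.0161],"twist":0}]'
python3 -m handwheel '[{"gripper":80,"travel":[-0.0332,0.0184,-0.0161],"twist":0},{"gripper":70,"travel":[-0.021,0,0.0343],"twist":0},{"gripper":60,"travel":[-0.021,0,0.0343],"twist":0},{"gripper":50,"travel":[-0.021,0,0.0343],"twist":0}]'
python3 - <<'E'
from rim import *
F=look(["tab_grip","tab","pail"],("side","wrist"))
for z in(118,121,125):
  q=env.pinpoint("wrist","tab_grip"); print(q and atz(F["wrist"],q[0]["uv"],z))
save(F["wrist"],"w7.png")
plan([543.5,-121,273.5],90)
E
```

```text
time_s: 27.8
ee_pos: [525.8, -137.0, 483.4]
ee_rot: [179.4, -31.3, 90.2]
force: [1.0, 0.4, -0.4]
gripper_width: 90.9
time_s: 28.13
ee_pos: [544.8, -173.1, 358.1]
ee_rot: [179.3, -31.2, 90.2]
force: [0.3, 0.5, -0.4]
gripper_width: 67.5
tab_grip [('wrist', array([320.4, 235. ]), 0.88)] 
tab [('side', array([323. , 194.5]), 0.42), ('wrist', array([320. , 170.2]), 0.77)] (array([528. , -79.2, 366.6]), np.float64(16.15548648140866))
pail [('side', array([318.5, 227.6]), 0.64)] 
[542.6 -21.6 118. ]
[542.6 -22.4 121. ]
[542.6 -23.5 125. ]
pos [ 544.8 -171.9  359.3] rot [179.5 -31.3  90.2] t 28.6833 w 45.84737748453378 F [1.  0.9 0.2]
travel [-1.2 -2.  99.8] rows>= 2.392922300414444 twist 0.003117436451051302
```

View pics/w7.png

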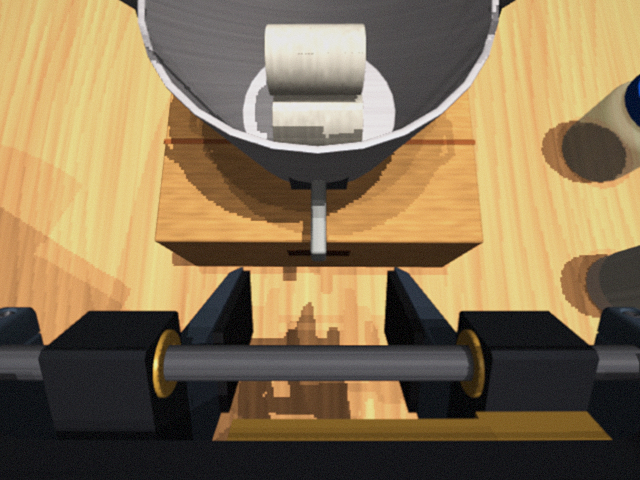

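```bash
python3 -m handwheel '[{"gripper":50,"travel":[0,-0.002,0.034],"twist":0},{"gripper":50,"travel":[0,0,0.033],"twist":0},{"gripper":50,"travel":[0,0,0.033],"twist":0},{"gripper":0,"travel":[0,0,0],"twist":0},{"gripper":0,"travel":[0,0,0],"twist":0}]' 40
python3 -m handwheel '[{"gripper":0,"travel":[0,0,0],"twist":0},{"gripper":0,"travel":[0,0,0],"twist":0},{"gripper":0,"travel":[0,0,0],"twist":0},{"gripper":0,"travel":[0,0,0],"twist":0},{"gripper":0,"travel":[0,0,0],"twist":0}]' 40
python3 -m handwheel '[{"gripper":0,"travel":[0,0,0],"twist":0},{"gripper":0,"travel":[-0.0032,0,-0.0019],"twist":0},{"gripper":0,"travel":[-0.0032,0,-0.0019],"twist":0},{"gripper":0,"travel":[-0.003,0,-0.0019],"twist":0},{"gripper":0,"travel":[0,0,0],"twist":0}]' 40
python3 - <<'E'
from rim import *
F=look(["tab_grip","pail"],("side","top"))
rim(F,"top",215,[541,70])
plan([543.5,-121,273.5],90)
E
```

```text
time_s: 29.1
ee_pos: [543.1, -119.3, 272.0]
ee_rot: [179.8, -31.4, 90.1]
force: [-0.0, -0.3, 1.3]
gripper_width: 35.0
time_s: 29.52
ee_pos: [543.2, -120.5, 273.5]
ee_rot: [179.6, -31.4, 90.1]
force: [-0.8, -3.2, 6.7]
gripper_width: 9.5
time_s: 29.93
ee_pos: [543.3, -130.9, 273.0]
ee_rot: [179.6, -31.5, 90.0]
force: [-1.1, 2.8, 6.8]
gripper_width: 9.7
tab_grip [('top', array([335.1, 224. ]), 0.71)] 
pail [('side', array([321.2, 229.7]), 0.97), ('top', array([287.2, 231. ]), 0.65)] (array([542.1,  75.7, 103.1]), np.float64(3.0343903936257335))
top rim [543.   71.8] 0.98
pos [ 543.3 -130.8  273.1] rot [179.6 -31.5  90.1] t 30.2833 w 9.769179784619718 F [-0.6  2.3  7. ]
travel [8.6 0.2 4.8] rows>= 0.23525061988955331 twist 0.0010746187867364814
```

```bash
python3 -m handwheel '[{"gripper":40,"travel":[0,0,0],"twist":0},{"gripper":40,"travel":[0,0,0],"twist":0},{"gripper":40,"travel":[0,0,0],"twist":0},{"gripper":40,"travel":[0,0,0],"twist":0},{"gripper":40,"travel":[0,0,0],"twist":0}]' 40
python3 -m handwheel '[{"gripper":40,"travel":[0,0,-0.003],"twist":0},{"gripper":40,"travel":[0,0,0],"twist":0}]'
python3 - <<'E'
from rim import *
F=look(["tab_grip","pail"],("side","top","wrist"))
rim(F,"top",215,[541,70])
plan([543.5,-121,273.5],90)
E
python3 -m handwheel '[{"gripper":0,"travel":[0,0,0],"twist":0},{"gripper":0,"travel":[0,0,0],"twist":0},{"gripper":0,"travel":[0,0,0],"twist":0},{"gripper":0,"travel":[0,0,0],"twist":0},{"gripper":0,"travel":[0,0,0],"twist":0}]' 30
python3 -m handwheel '[{"gripper":0,"travel":[0,0,0],"twist":0}]' 30
```

```text
time_s: 30.7
ee_pos: [543.2, -131.1, 272.0]
ee_rot: [179.7, -31.4, 90.1]
force: [0.4, -0.4, 0.9]
gripper_width: 35.7
time_s: 30.87
ee_pos: [543.3, -132.7, 275.1]
ee_rot: [179.6, -31.4, 90.1]
force: [-0.4, 0.7, -0.1]
gripper_width: 36.7
tab_grip [('top', array([336.7, 222.2]), 0.69), ('wrist', array([318.6, 295.7]), 0.74)] (array([545.8, -38.6, 199.6]), np.float64(3.1028723464840606))
pail [('top', array([290.3, 234.1]), 0.79)] 
top rim [544.   71.7] 0.75
pos [ 543.1 -132.4  274.8] rot [179.7 -31.4  90.1] t 31.3667 w 36.596315510832966 F [-0.5 -0.6 -0.2]
travel [9.1 0.3 7.1] rows>= 0.27556898682643177 twist 0.0011043479632297823
time_s: 31.78
ee_pos: [543.2, -132.4, 274.8]
ee_rot: [179.7, -31.4, 90.0]
force: [0.9, 0.3, 0.5]
gripper_width: 9.6
time_s: 31.87
ee_pos: [543.2, -132.4, 274.8]
ee_rot: [179.7, -31.4, 90.0]
force: [0.7, -0.1, -0.2]
gripper_width: 9.8
```

```bash
cat > arc.py <<'E'
import numpy as np
def T(th,P=(133,100)):
    c=(139,100) if th>76 else P
    a=np.radians(172.7-th); return np.array(c)+172.4*np.array([np.cos(a),np.sin(a)])
s,c=np.sin(np.radians(31.5)),np.cos(np.radians(31.5)); M=np.array([[c,s],[s,-c]])
th=np.arange(0,121,4)
for a,b in zip(th[:-1],th[1:]): print(b,(M@(T(b)-T(a))).round(1),(T(b)+[-94.4,152.8]).round())
E
python3 arc.py
```

```text
4 [ 7.9 -9.1] [-130.  287.]
8 [ 8.5 -8.5] [-128.  298.]
12 [ 9.1 -7.9] [-124.  310.]
16 [ 9.6 -7.3] [-120.  321.]
20 [10.1 -6.6] [-115.  332.]
24 [10.5 -5.9] [-109.  342.]
28 [10.9 -5.1] [-102.  352.]
32 [11.2 -4.4] [-95. 362.]
36 [11.5 -3.6] [-87. 371.]
40 [11.7 -2.7] [-78. 379.]
44 [11.9 -1.9] [-69. 387.]
48 [12.  -1.1] [-60. 395.]
52 [12.  -0.3] [-49. 401.]
56 [12.   0.6] [-39. 407.]
60 [11.9  1.4] [-28. 412.]
64 [11.8  2.3] [-17. 416.]
68 [11.6  3.1] [ -5. 420.]
72 [11.4  3.9] [  7. 422.]
76 [11.1  4.7] [ 18. 424.]
80 [15.9  8.6] [ 36. 425.]
84 [10.3  6.2] [ 49. 425.]
88 [9.9 6.9] [ 61. 424.]
92 [9.4 7.5] [ 72. 423.]
96 [8.8 8.2] [ 84. 421.]
100 [8.2 8.8] [ 96. 417.]
104 [7.6 9.3] [107. 413.]
108 [6.9 9.8] [118. 409.]
112 [ 6.2 10.3] [129. 403.]
116 [ 5.5 10.7] [139. 397.]
120 [ 4.7 11.1] [149. 390.]
```

First stretch to about 40 degrees, then check.

```bash
python3 -m handwheel '[{"gripper":0,"travel":[0.004,0,-0.0045],"twist":0},{"gripper":0,"travel":[0.004,0,-0.0045],"twist":0},{"gripper":0,"travel":[0.0085,0,-0.0085],"twist":0},{"gripper":0,"travel":[0.009,0,-0.008],"twist":0},{"gripper":0,"travel":[0.0095,0,-0.0075],"twist":0}]' 15
python3 -m handwheel '[{"gripper":0,"travel":[0.010,0,-0.0065],"twist":0},{"gripper":0,"travel":[0.0105,0,-0.006],"twist":0},{"gripper":0,"travel":[0.011,0,-0.005],"twist":0},{"gripper":0,"travel":[0.011,0,-0.0045],"twist":0},{"gripper":0,"travel":[0.0115,0,-0.0035],"twist":0}]' 15
python3 -m handwheel '[{"gripper":0,"travel":[0.0115,0,-0.0025],"twist":0},{"gripper":0,"travel":[0,0,0],"twist":0}]' 15
python3 - <<'E'
from rim import *
F=look(["tab_grip","pail","pail_centre"],("side","top"))
im=F["side"]["frame"][100:280,210:450];a=cv2.resize(im,(0,0),fx=2.2,fy=2.2)
im=F["top"]["frame"][140:320,150:390];b=cv2.resize(im,(0,0),fx=2.2,fy=2.2)
cv2.imwrite("pics/t40.png",np.vstack([a,b])[:600,...,::-1] if 0 else cv2.resize(np.hstack([a,b]),(800,300))[...,::-1])
print(env.state()["ee_pos"],env.state()["force"],env.state()["gripper_width"])
E
```

```text
time_s: 32.28
ee_pos: [542.8, -119.3, 322.7]
ee_rot: [179.7, -31.4, 90.1]
force: [0.3, 1.5, -3.1]
gripper_width: 10.1
time_s: 32.7
ee_pos: [542.6, -86.3, 372.4]
ee_rot: [179.6, -31.4, 90.1]
force: [-0.7, -1.3, -1.4]
gripper_width: 9.6
time_s: 32.87
ee_pos: [542.7, -76.8, 381.6]
ee_rot: [179.5, -31.4, 90.3]
force: [-0.7, -2.4, 3.0]
gripper_width: 9.9
tab_grip [('side', array([325.6, 211. ]), 0.93), ('top', array([313.8, 218.8]), 0.8)] (array([547.9,  14.5, 231.4]), np.float64(5.224845232536684))
pail [('side', array([319.4, 214.6]), 0.76), ('top', array([281.5, 228. ]), 0.59)] (array([542.8,  87. , 152.4]), np.float64(1.070399187499899))
pail_centre [('top', array([264.1, 229.1]), 0.71)] 
[542.9 -78.9 379.2] [ 0.1 -5.   4.7] 10.03751770456386
```

View pics/t40.png

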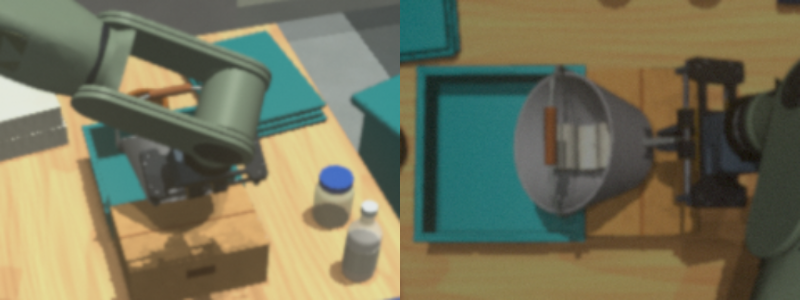

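```bash
python3 -m handwheel '[{"gripper":0,"travel":[0.012,0,-0.002],"twist":0},{"gripper":0,"travel":[0.012,0,-0.001],"twist":0},{"gripper":0,"travel":[0.012,0,0],"twist":0},{"gripper":0,"travel":[0.012,0,0.0005],"twist":0},{"gripper":0,"travel":[0.012,0,0.0015],"twist":0}]' 15
python3 -m handwheel '[{"gripper":0,"travel":[0.012,0,0.0025],"twist":0},{"gripper":0,"travel":[0.0115,0,0.003],"twist":0},{"gripper":0,"travel":[0.0115,0,0.004],"twist":0},{"gripper":0,"travel":[0.011,0,0.0045],"twist":0},{"gripper":0,"travel":[0.011,0,0.006],"twist":0}]' 15
python3 -m handwheel '[{"gripper":0,"travel":[0.010,0,0.006],"twist":0},{"gripper":0,"travel":[0.010,0,0.007],"twist":0},{"gripper":0,"travel":[0,0,0],"twist":0}]' 15
python3 - <<'E'
from rim import *
F=look(["tab_grip","pail","roll0_centre"],("side","top"))
print(env.state()["ee_pos"],env.state()["force"],env.state()["gripper_width"])
for c in F: print(c,[(np.array(q["uv"]),round(q["confidence"],2)) for q in env.pinpoint(c,"roll0_centre")])
E
```

```text
time_s: 33.68
ee_pos: [542.6, -26.5, 412.4]
ee_rot: [179.6, -31.4, 90.1]
force: [0.3, -2.5, 3.2]
gripper_width: 9.9
time_s: 34.1
ee_pos: [542.5, 33.3, 425.8]
ee_rot: [179.5, -31.6, 90.2]
force: [-1.1, -0.9, 6.4]
gripper_width: 10.1
time_s: 34.35
ee_pos: [542.4, 58.5, 424.7]
ee_rot: [179.6, -31.7, 90.3]
force: [0.1, 2.9, 5.1]
gripper_width: 9.9
tab_grip [('side', array([310.6, 170.7]), 0.8), ('top', array([247.5, 216.6]), 0.82)] (array([547.9, 154. , 258.9]), np.float64(8.715094156331908))
pail [('top', array([258.5, 229.2]), 0.6)] 
roll0_centre [('top', array([133.3, 233.9]), 0.44)] 
[542.6  57.  424.8] [-0.4  2.5  6.5] 9.94638839669976
side []
top [(array([133.3, 233.9]), 0.44)]
```

```bash
python3 -m handwheel '[{"gripper":0,"travel":[0.0095,0,0.0075],"twist":0},{"gripper":0,"travel":[0.009,0,0.008],"twist":0},{"gripper":0,"travel":[0.008,0,0.009],"twist":0},{"gripper":0,"travel":[0.0075,0,0.0095],"twist":0},{"gripper":0,"travel":[0.007,0,0.010],"twist":0}]' 15
python3 -m handwheel '[{"gripper":0,"travel":[0.006,0,0.0105],"twist":0},{"gripper":0,"travel":[0.0055,0,0.0105],"twist":0},{"gripper":0,"travel":[0,0,0],"twist":0},{"gripper":0,"travel":[0,0,0],"twist":0},{"gripper":0,"travel":[0,0,0],"twist":0}]' 15
python3 - <<'E'
from rim import *
F=look(["tab_grip","pail","roll0_centre"],("side","top"))
print(env.state()["ee_pos"],env.state()["force"],env.state()["gripper_width"])
for c in F: print(c,[(np.array(q["uv"]),round(q["confidence"],2)) for q in env.pinpoint(c,"roll0_centre")],[(q["pixels"].sum(),np.array(q["uv"]),round(q["confidence"],2)) for q in env.trace(c,"roll0_centre")])
save(F["top"],"t116.png");save(F["side"],"s116.png")
E
```

```text
time_s: 35.27
ee_pos: [542.6, 115.1, 408.3]
ee_rot: [179.6, -31.6, 90.1]
force: [-0.3, 1.4, 4.5]
gripper_width: 9.8
time_s: 35.68
ee_pos: [542.9, 135.8, 395.7]
ee_rot: [179.7, -31.6, 90.1]
force: [1.2, 6.7, 3.2]
gripper_width: 10.0
tab_grip [('side', array([305. , 161.1]), 0.59), ('top', array([212.8, 220. ]), 0.77)] (array([547.3, 230.9, 234.6]), np.float64(5.842319746212036))
pail [('side', array([313.4, 194.4]), 0.67), ('top', array([134.2, 228.1]), 0.64)] (array([ 603.6,  521.8, -156.2]), np.float64(27.355757640273463))
roll0_centre [('top', array([294.4, 234.3]), 0.71)] 
[542.9 135.5 395.8] [1.3 5.8 4.5] 9.82993788829841
side [] []
top [(array([294.4, 234.3]), 0.71), (array([186.6, 236.3]), 0.59)] [(np.int64(40), array([181.5, 246.6]), 0.49)]
```

```bash
python3 - <<'E'
import cv2,numpy as np
im=cv2.imread("pics/t116.png");h=cv2.cvtColor(im,cv2.COLOR_BGR2HSV)
print(im[232:237,292:297].mean((0,1)),im[234:239,184:189].mean((0,1)))
m=((h[...,1]<60)&(h[...,2]>90)).astype(np.uint8);m[:,:150]=0;m[:,330:]=0;m[:170]=0;m[320:]=0
n,l,s,c=cv2.connectedComponentsWithStats(m)
for i in range(1,n):
    if s[i,4]>15: print(s[i],c[i].round(),im[l==i].mean(0).round())
E
```

```text
[34.68 57.92 76.32] [119.28 120.56 121.88]
[173 179  37   1  37] [191. 179.] [ 86. 101.  89.]
[ 180  195   32   65 1448] [196. 227.] [112. 114. 114.]
[176 196  13  20  41] [180. 206.] [94. 97. 82.]
[159 198   1  30  30] [159. 212.] [ 83. 102.  85.]
[170 220   4  24  51] [172. 232.] [ 94. 105. 109.]
[176 247  29  25  90] [187. 263.] [95. 99. 85.]
[158 255   1  27  27] [158. 268.] [ 82. 100.  88.]
[284 277  12  14  97] [289. 284.] [82. 98. 89.]
```

```bash
python3 -m handwheel '[{"gripper":0,"travel":[0.005,0,0.011],"twist":0},{"gripper":0,"travel":[0.003,0,0.008],"twist":0},{"gripper":0,"travel":[0,0,0],"twist":0},{"gripper":0,"travel":[0,0,0],"twist":0},{"gripper":0,"travel":[0,0,0],"twist":0}]' 15
python3 -m handwheel '[{"gripper":0,"travel":[-0.003,0,-0.008],"twist":0},{"gripper":0,"travel":[-0.005,0,-0.011],"twist":0},{"gripper":0,"travel":[-0.0055,0,-0.0105],"twist":0},{"gripper":0,"travel":[-0.006,0,-0.0105],"twist":0},{"gripper":0,"travel":[-0.007,0,-0.010],"twist":0}]' 15
python3 -m handwheel '[{"gripper":0,"travel":[-0.0075,0,-0.0095],"twist":0},{"gripper":0,"travel":[-0.008,0,-0.009],"twist":0},{"gripper":0,"travel":[-0.009,0,-0.008],"twist":0},{"gripper":0,"travel":[-0.0095,0,-0.0075],"twist":0},{"gripper":0,"travel":[-0.010,0,-0.007],"twist":0}]' 15
python3 -m handwheel '[{"gripper":0,"travel":[-0.010,0,-0.006],"twist":0},{"gripper":0,"travel":[-0.011,0,-0.006],"twist":0},{"gripper":0,"travel":[-0.011,0,-0.0045],"twist":0},{"gripper":0,"travel":[-0.0115,0,-0.004],"twist":0},{"gripper":0,"travel":[0,0,0],"twist":0}]' 15
python3 - <<'E'
from rim import *
F=look(["tab_grip","pail"],("side","top"))
for n in("roll0_centre","roll1_centre"):
  for c in F: print(c,[(np.array(q["uv"]),round(q["confidence"],2)) for q in env.pinpoint(c,n)],[(q["pixels"].sum(),np.array(q["uv"]),round(q["confidence"],2)) for q in env.trace(c,n)])
save(F["top"],"t72.png")
im=cv2.imread("pics/t72.png");h=cv2.cvtColor(im,cv2.COLOR_BGR2HSV)
m=((h[...,1]<50)&(h[...,2]>100)).astype(np.uint8);m[:,:155]=0;m[:,330:]=0;m[:170]=0;m[:,:][320:]=0
n,l,s,c=cv2.connectedComponentsWithStats(m)
for i in range(1,n):
    if s[i,4]>15: print(s[i],c[i].round(),im[l==i].mean(0).round())
E
```

```text
time_s: 36.7
ee_pos: [543.1, 152.4, 383.9]
ee_rot: [179.7, -31.7, 90.1]
force: [-0.3, 6.3, 4.3]
gripper_width: 10.2
time_s: 37.12
ee_pos: [542.5, 100.7, 411.7]
ee_rot: [179.8, -31.3, 90.0]
force: [-0.4, 0.9, -3.8]
gripper_width: 9.9
time_s: 37.53
ee_pos: [542.7, 41.7, 424.4]
ee_rot: [179.6, -31.4, 90.1]
force: [0.2, 1.5, -1.1]
gripper_width: 9.9
time_s: 37.95
ee_pos: [542.8, -6.9, 418.8]
ee_rot: [179.7, -31.4, 90.0]
force: [-1.7, -0.9, 2.9]
gripper_width: 9.4
tab_grip [('side', array([316.9, 187.4]), 0.78), ('top', array([279.6, 220.1]), 0.85)] (array([543.9,  86.6, 253.9]), np.float64(4.94532017245286))
pail [('side', array([317.5, 211.1]), 0.9), ('top', array([275.1, 227.5]), 0.76)] (array([542.7, 101.8, 152.8]), np.float64(0.3417947130575849))
side [] [(np.int64(1855), array([312.2, 201.4]), 0.32)]
top [(array([187.1, 235. ]), 0.67)] [(np.int64(257), array([187.8, 237.2]), 0.58)]
side [(array([323.6, 229.7]), 0.7)] []
top [(array([198.7, 230. ]), 0.84)] [(np.int64(304), array([198.8, 231.3]), 0.72)]
[180 179  33   1  33] [196. 179.] [ 91. 107.  91.]
[ 223  191   55   68 2357] [246. 223.] [114. 115. 116.]
[174 220  22  28 456] [183. 234.] [120. 128. 127.]
[198 221   9  24 207] [202. 232.] [113. 121. 122.]
```

```bash
python3 -m handwheel '[{"gripper":0,"travel":[-0.0115,0,-0.003],"twist":0},{"gripper":0,"travel":[-0.012,0,-0.0025],"twist":0},{"gripper":0,"travel":[-0.012,0,-0.0015],"twist":0},{"gripper":0,"travel":[-0.012,0,-0.0005],"twist":0},{"gripper":0,"travel":[-0.012,0,0],"twist":0}]' 15
python3 -m handwheel '[{"gripper":0,"travel":[-0.012,0,0.001],"twist":0},{"gripper":0,"travel":[-0.012,0,0.002],"twist":0},{"gripper":0,"travel":[-0.0115,0,0.0025],"twist":0},{"gripper":0,"travel":[-0.0115,0,0.0035],"twist":0},{"gripper":0,"travel":[-0.011,0,0.0045],"twist":0}]' 15
python3 -m handwheel '[{"gripper":0,"travel":[-0.011,0,0.005],"twist":0},{"gripper":0,"travel":[-0.0105,0,0.006],"twist":0},{"gripper":0,"travel":[-0.010,0,0.0065],"twist":0},{"gripper":0,"travel":[-0.0095,0,0.0075],"twist":0},{"gripper":0,"travel":[0,0,0],"twist":0}]' 15
python3 - <<'E'
from rim import *
F=look(["tab_grip","pail"],("side","top"))
plan([543.2,-132.4,274.8])
E
```

```text
time_s: 39.07
ee_pos: [542.8, -60.7, 396.7]
ee_rot: [179.4, -31.4, 90.2]
force: [-2.1, -6.0, 13.7]
gripper_width: 10.1
time_s: 39.48
ee_pos: [543.0, -103.7, 353.0]
ee_rot: [179.5, -31.3, 90.1]
force: [0.4, -3.6, 3.6]
gripper_width: 9.7
time_s: 39.9
ee_pos: [542.5, -124.4, 306.7]
ee_rot: [180.0, -31.4, 89.9]
force: [0.3, -0.5, -2.0]
gripper_width: 10.1
tab_grip [('top', array([332., 224.]), 0.86)] 
pail [('side', array([318.3, 227. ]), 0.73), ('top', array([288.5, 227.4]), 0.89)] (array([541.3,  73.2, 118.2]), np.float64(4.922649632728678))
pos [ 542.8 -123.4  309.9] rot [179.7 -31.4  90.1] t 40.2 w 9.715900660081696 F [ 0.3 -0.4 -3. ]
travel [-25.9   0.2  25.3] rows>= 0.8682083345306995 twist None
```

```bash
python3 -m handwheel '[{"gripper":0,"travel":[-0.008,0,0.0085],"twist":0},{"gripper":0,"travel":[-0.008,0,0.0085],"twist":0},{"gripper":0,"travel":[-0.006,0,0.005],"twist":0},{"gripper":0,"travel":[0,0,0],"twist":0}]' 15
python3 -m handwheel '[{"gripper":0,"travel":[-0.002,0,0.0015],"twist":0},{"gripper":0,"travel":[-0.001,0,0.001],"twist":0},{"gripper":0,"travel":[0,0,0],"twist":0}]' 15
python3 - <<'E'
from rim import *
F=look(["tab_grip","pail","pail_centre"],("side","top"))
rim(F,"top",215,[541,70])
for n in("roll0_centre","roll1_centre"):
  for c in F: print(c,[(np.array(q["uv"]),round(q["confidence"],2)) for q in env.pinpoint(c,n)])
plan([543.2,-132.4,274.8])
b=cv2.resize(F["top"]["frame"][160:300,150:350],(0,0),fx=4,fy=4);cv2.imwrite("pics/t0.png",b[...,::-1])
E
```

```text
time_s: 40.53
ee_pos: [543.0, -131.6, 277.5]
ee_rot: [179.8, -31.5, 89.9]
force: [1.4, 0.4, -1.6]
gripper_width: 10.2
time_s: 40.78
ee_pos: [543.1, -132.4, 275.7]
ee_rot: [179.7, -31.5, 90.0]
force: [-0.2, 1.4, -1.1]
gripper_width: 9.9
tab_grip [('side', array([336.4, 369.2]), 0.34), ('top', array([335.9, 223.9]), 0.64)] (array([ 582. ,  -63.7, -451. ]), np.float64(28.921376348402596))
pail [('side', array([322. , 230.1]), 0.68), ('top', array([292.5, 228.3]), 0.64)] (array([544.4,  63.2, 113.5]), np.float64(0.030797010641662684))
pail_centre [('side', array([319.1, 213.4]), 0.62), ('top', array([287.9, 229.7]), 0.69)] (array([537.5,  71.5, 172.4]), np.float64(1.7052744040322203))
top rim [543.   74.2] 0.74
side []
top [(array([189.1, 238.3]), 0.6), (array([198.3, 233. ]), 0.44)]
side []
top [(array([198.3, 230. ]), 0.58)]
pos [ 543.1 -132.5  276. ] rot [179.7 -31.4  90.1] t 41.4333 w 9.766760720257986 F [-0.2  1.5 -0.7]
travel [-0.6  0.1  1. ] rows>= 0.02875842806747403 twist None
```

View pics/t0.png

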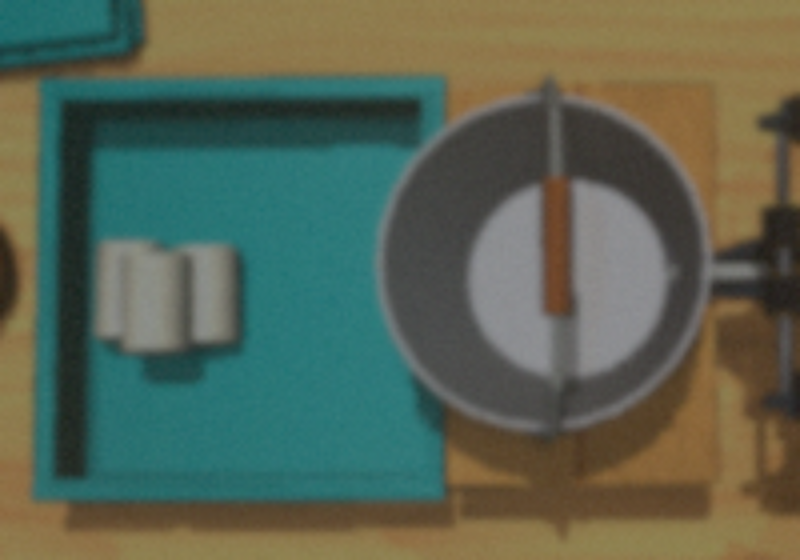

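```bash
python3 -m handwheel '[{"gripper":0,"travel":[-0.0005,0,0.001],"twist":0},{"gripper":0,"travel":[0,0,0],"twist":0},{"gripper":45,"travel":[0,0,0],"twist":0},{"gripper":45,"travel":[0,0,0],"twist":0},{"gripper":45,"travel":[0,0,0],"twist":0}]' 15
python3 -m handwheel '[{"gripper":45,"travel":[0,0,0],"twist":0},{"gripper":45,"travel":[0,0,0],"twist":0},{"gripper":45,"travel":[0,0,-0.01],"twist":0},{"gripper":45,"travel":[0,0,-0.03],"twist":0},{"gripper":45,"travel":[0,0,-0.04],"twist":0}]'
python3 -m handwheel '[{"gripper":45,"travel":[0,0,-0.04],"twist":0},{"gripper":45,"travel":[0,0,0],"twist":0},{"gripper":45,"travel":[0,0,0],"twist":0}]'
python3 - <<'E'
from rim import *
F=look(["tab_grip","pail","pail_centre","pot","tape","stapler"],("side","top","wrist"))
rim(F,"top",215,[541,70])
q=env.pinpoint("wrist","tab_grip"); print("tab",q and atz(F["wrist"],q[0]["uv"],121))
for c in("top","wrist"):
    p=env.trace(c,"carton")
    if p:
        cs=max(cv2.findContours(p[0]["pixels"].astype(np.uint8),0,2)[0],key=len)[:,0]
        P=np.array([atz(F[c],x.astype(float),100)[:2] for x in cs],np.float32);print(c,"carton",P.min(0),P.max(0))
plan([543.2,-132.4,274.8])
E
```

```text
time_s: 41.85
ee_pos: [543.2, -132.5, 274.9]
ee_rot: [179.6, -31.4, 90.1]
force: [0.1, 0.5, -0.2]
gripper_width: 27.4
time_s: 42.27
ee_pos: [542.1, -173.7, 342.2]
ee_rot: [-180.0, -31.5, 90.0]
force: [0.6, -0.2, 0.1]
gripper_width: 40.9
time_s: 42.52
ee_pos: [542.6, -196.2, 379.8]
ee_rot: [179.3, -31.2, 90.1]
force: [0.1, -0.1, -0.8]
gripper_width: 41.1
tab_grip [('side', array([334.1, 256. ]), 0.58), ('top', array([336.1, 226.2]), 0.62), ('wrist', array([322.7, 240.7]), 0.64)] (array([547.9, -40.2, 113.2]), np.float64(2.012947250705888))
pail [('side', array([320.8, 229.7]), 0.74), ('top', array([291.9, 227.8]), 0.73), ('wrist', array([321.5, 126.7]), 0.85)] (array([544.3,  63.6, 110.5]), np.float64(4.817281021220932))
pail_centre [('top', array([292.2, 230.4]), 0.7), ('wrist', array([321.9,  82. ]), 0.86)] (array([540.2,  63. , 160.8]), np.float64(5.003441297204688))
pot [('side', array([334.5, 370.4]), 0.83), ('wrist', array([321.7,  83.6]), 0.18)] (array([ 413.1, -809.3, 1149.4]), np.float64(169.11756047428605))
tape [('side', array([294.4, 174.6]), 0.54), ('top', array([132.7, 231.4]), 0.83)] (array([555.4, 486. , -17.9]), np.float64(0.9734120214343753))
stapler [('side', array([279.2, 339.8]), 0.74), ('top', array([392.6, 307.6]), 0.74)] (array([ 353.2, -186.7,    0.4]), np.float64(4.534504354217898))
top rim [543.7  63.9] 0.86
tab [545.8 -42.  121. ]
top carton [420.  -22.7] [504.7 137.2]
wrist carton [421.9 -43.4] [538.4  91.4]
pos [ 542.5 -195.   377.2] rot [179.7 -31.4  90.1] t 43.7667 w 41.24845552480946 F [ 0.9  0.6 -0.2]
travel [  0.    0.1 120. ] rows>= 2.8787264499389003 twist None
```

```bash
python3 -m handwheel '[{"gripper":45,"travel":[0,0.001,0.036],"twist":0},{"gripper":45,"travel":[0,0.001,0.036],"twist":0},{"gripper":45,"travel":[0,0,0.030],"twist":0},{"gripper":45,"travel":[0,0,0.014],"twist":0},{"gripper":0,"travel":[0,0,0],"twist":0}]' 20
python3 -m handwheel '[{"gripper":0,"travel":[0,0,0],"twist":0},{"gripper":0,"travel":[0,0,0],"twist":0},{"gripper":0,"travel":[0,0,0],"twist":0},{"gripper":0,"travel":[0,0,0],"twist":0},{"gripper":0,"travel":[0,0,0],"twist":0}]' 20
python3 -m handwheel '[{"gripper":0,"travel":[0,0,0],"twist":0},{"gripper":0,"travel":[0.0017,-0.001,0.001],"twist":0},{"gripper":0,"travel":[0.0017,-0.001,0.001],"twist":0},{"gripper":0,"travel":[0.0017,0,0.001],"twist":0},{"gripper":0,"travel":[0,0,0],"twist":0}]' 20
python3 -m handwheel '[{"gripper":45,"travel":[0,0,0],"twist":0},{"gripper":45,"travel":[0,0,0],"twist":0},{"gripper":45,"travel":[0,0,0],"twist":0},{"gripper":45,"travel":[0,0,0],"twist":0},{"gripper":45,"travel":[0,0,0],"twist":0}]' 20
python3 -m handwheel '[{"gripper":45,"travel":[0,0,-0.01],"twist":0},{"gripper":45,"travel":[0,0,-0.03],"twist":0},{"gripper":45,"travel":[0,0,-0.04],"twist":0},{"gripper":45,"travel":[0,0,-0.04],"twist":0},{"gripper":45,"travel":[0,0,0],"twist":0}]' 20
python3 - <<'E'
from rim import *
F=look(["pail","pail_centre"],("side","top","wrist"))
rim(F,"top",215,[541,70])
q=env.pinpoint("wrist","tab_grip"); print("tab",q and atz(F["wrist"],q[0]["uv"],121))
print([(np.array(q["uv"]),round(q["confidence"],2)) for q in env.pinpoint("top","roll0_centre")])
plan([543.2,-132.4,274.8])
E
```

```text
time_s: 44.18
ee_pos: [544.1, -132.9, 275.4]
ee_rot: [-179.9, -31.5, 89.9]
force: [-0.0, 0.0, -0.1]
gripper_width: 36.9
time_s: 44.6
ee_pos: [545.3, -135.0, 279.4]
ee_rot: [179.6, -31.4, 90.1]
force: [0.6, -1.5, 3.2]
gripper_width: 9.8
time_s: 45.02
ee_pos: [543.6, -128.9, 279.4]
ee_rot: [179.5, -31.3, 90.1]
force: [1.4, -4.3, 6.7]
gripper_width: 9.7
time_s: 45.43
ee_pos: [543.0, -128.4, 278.0]
ee_rot: [179.7, -31.4, 90.1]
force: [-0.9, -0.4, -0.2]
gripper_width: 39.5
time_s: 45.85
ee_pos: [543.5, -194.4, 388.0]
ee_rot: [178.8, -31.0, 90.3]
force: [0.9, -0.5, 0.8]
gripper_width: 41.3
pail [('side', array([321.9, 231.5]), 0.67), ('top', array([288.4, 225.4]), 0.68), ('wrist', array([319.1, 125.8]), 0.93)] (array([548.4,  73.1,  97.1]), np.float64(4.683416335583623))
pail_centre [('side', array([319. , 215.5]), 0.91), ('top', array([290. , 230.2]), 0.57), ('wrist', array([318.5,  82.4]), 0.79)] (array([539.3,  67.6, 165.8]), np.float64(5.247946889921472))
top rim [544.   69.8] 0.91
tab [544.3 -34.1 121. ]
[(array([188.4, 235.5]), 0.92), (array([284. , 226.1]), 0.61)]
pos [ 542.5 -190.8  380.3] rot [179.7 -31.4  90.1] t 46.45 w 40.546117929924826 F [ 0.2 -0.1  0.5]
travel [ -5.1   0.1 120.5] rows>= 2.892865735642388 twist None
```

```bash
python3 -m handwheel '[{"gripper":45,"travel":[0,0,-0.03],"twist":0},{"gripper":45,"travel":[0,0,0],"twist":0}]'
python3 -c "
from workcell import env
print(env.job_done())"
```

```text
time_s: 46.62
ee_pos: [543.0, -208.0, 409.5]
ee_rot: [179.3, -31.2, 90.2]
force: [1.1, 0.3, 1.2]
gripper_width: 41.1
the job is handed in; nothing more can be done
None
```

I carried the pail by its bail onto the carton with the tab turned away from the tote and let go. Then I took the tab with the tool tilted about 31°, tipped the pail to about 120°, and stood it upright again on the spot. The job was handed in at about 46.6 s of the 72 s allowed.

**Rolls:** the last picture, taken before the final release, shows all three rolls in the tote and the pail empty. The last roll check reported one roll in the tote (0.92) and one at the pail's place (0.61). I took the second as false, since the picture shows the pail empty.

**Pail position:** the pail first came to rest about 11 mm too near the tote. I pulled it back by the tab and let go before tipping. After tipping it stood about 6 mm off the spot, so I pushed it back by the tab. The rim fit at the end puts it at (544, 70) and the tab gives y of about 70. I measured the spot at about (541, 69). Single network readings of the pail scatter by about 5 mm.

**Forces:** the largest I saw was about 24 N, when pressing the pail down by the bail.

**Bystanders:** I never brought the arm near the pot, stapler or tape. In the last reading the tape's and pot's image positions had changed by at most about 2 pixels. The stapler's first position fix had failed, so I have no before-and-after check for it.

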